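Send fixings cartons through the tipping tray, then lock it

TASK

Unlock the tipping tray on the plywood stand: draw the steel lock plate out by its orange grip and lay it flat on the black rubber mat, grip upwards. Then set every carton of fixings that stands on the bench on the blue tray, one after another, so that its own weight tips the tray and it slides into the covered bin (do not press the tray down by hand), and when all are in the bin slide the lock plate fully home in its slot again, under the level tray. Leave everything else on the bench where it is.

Things in the scene. Friction and masses are not known exactly. Their poses are not given: they have to be found in the camera images.
- stand: Fixed plywood stand; origin on the bench under the tray's pivot, z up. Its +x axis (the robot's left, roughly) is the way the tray tips. In its frame, mm: tray pivot axis along y at x 0, z 250; side cheeks at y +-60, 260 high; lock ledge and slot at x -185 to 0 behind the pivot; grey bin with clear hood at x 90 to 356, 315 high
- tray (a joint): Tilt of the blue tray, rad: 0 level (at rest, light return spring), 0.62 tipped to the bin. A carton with its length along stand x and its middle 20 to 45 mm past the pivot tips it once let go (about 1 s) and slides off forwards, between open fingers at its sides; the tray then comes back level in about 2 s. Lock plate home: cannot pass 0.1
- bin (a point): Centre of the bin's floor, stand x 223, y 0, z 13. Inside 254 long (x) x 200 wide, front wall 182 high. A clear hood covers its top and sides, so cartons can only come in from the tray
- tray_load (a point): Point on the level tray's smooth floor (stand x 30, y 0, z 260; axes as the stand's) where a carton's middle should come, its length along x. The floor runs from 58 mm behind this point to 65 in front, 90 wide, between lips 6 high; at its rear stands a back wall 24 high, 12 thick
- lock_plate: Flat steel lock plate, 180 long (x) x 50 x 9 mm, 0.2 kg; origin at the centre of its underside, z up; the tongue is its +x half. Orange upright grip, 44 long (x), 12 thick (y), centred at x -60, from z 9 to 59. Stop rib across its top, front face at x -5. At the start it lies in the slot, about 2 mm short of the stop, its x along the stand's x; drawn back 100 mm along -x it can be lifted out
- slot_home (a point): Where the plate's origin lies when fully home (rib against the bridge): on the ledge, stand x -40, y 0, z 215; axes as the stand's. The plate goes in along +x. The ledge's lane is 56 wide between lips 12 high, flares to about 70 at its open end (stand x -185); the bridge over it, stand x -45 to -5, underside 15 and top 23 above the ledge, makes the slot
- mat: Black rubber mat fixed on the bench in front of the stand, 210 (x) x 80 (y) x 3 mm thick, origin at the centre of its underside.
- carton_red_1: Red-and-kraft carton of fixings, 60 x 100 x 45 mm, about 0.35 kg. Origin: centre of its underside; its y axis runs along the 100 mm length, z up. Stands flat on the bench at the start, graspable across the 60 mm width. Three or four of the four cartons are present; an absent one has no pose.
- carton_red_2: Red-and-kraft carton of fixings, 60 x 100 x 45 mm, about 0.35 kg. Origin: centre of its underside; its y axis runs along the 100 mm length, z up. Stands flat on the bench at the start, graspable across the 60 mm width. Three or four of the four cartons are present; an absent one has no pose.
- carton_green_1: Green-and-kraft carton of fixings, 60 x 100 x 45 mm, about 0.35 kg. Origin: centre of its underside; its y axis runs along the 100 mm length, z up. Stands flat on the bench at the start, graspable across the 60 mm width. Three or four of the four cartons are present; an absent one has no pose.
- carton_green_2: Green-and-kraft carton of fixings, 60 x 100 x 45 mm, about 0.35 kg. Origin: centre of its underside; its y axis runs along the 100 mm length, z up. Stands flat on the bench at the start, graspable across the 60 mm width. Three or four of the four cartons are present; an absent one has no pose.
- can_a: Aerosol can with a green cap, 59 across, 225 high, standing at the back; leave alone.
- cup: Clear plastic parts cup, 64 across, 71 high, standing at the back right; leave alone.
- can_b: Red aerosol can with a yellow cap, 54 across, 176 high, standing at the back; leave alone.

How it is judged:
By the outcome, as a careful person would: the job done as asked, in the order asked, and still so for the second after the job is handed in, with the robot touching nothing.
Of carton_red_1, carton_red_2, carton_green_1, carton_green_2 only 3 to 4 are there at a start; the rules pass over those that are not, and their reading is None.
At some moment in a run one of carton_red_1, carton_red_2, carton_green_1, carton_green_2 may be knocked a few centimetres aside while the robot is not near it.
It also fails if it takes over 200 s, if anything falls off the work surface, if the arm or the gripper's body presses on something with over 40 N, if the wrist force passes 120 N, or if a joint passes its speed limit or range.

ROBOT

A 6-joint arm with a two-finger parallel gripper is mounted at the origin on a cart in front of the work surface, level with it; the furniture and walls round the work are solid. World frame = base frame: x ahead of the robot, y to its left, z up, the work surface at z = 0. Lengths are in mm, angles in rad, forces in N, time in s.
With the tool pointing down it reaches from about 350 to 875 mm from the base axis. Payload 4.2 kg.
Tool frame: the origin (TCP) lies midway between the tips of the shut fingers; the grasp point (between the pads) lies 19 mm behind it; z points along the fingers, y is the direction in which the jaws open and shut (so a half turn about z gives the same grasp; the last joint's range is limited). The gripper opens to 85 mm and grips with 20 to 120 N. Pads are 22 mm wide; open, the fingers measure 114 mm over their backs; the gripper's body (76 mm by 85 mm) begins 54 mm behind the grasp point. The pads swing forward as they close: fully open they stand 13 mm farther back than shut.
Start: joints at [1.374, 0.385, 0.008, 0, -1.194, -0.259], TCP at [275.079, 561.187, 231.312] pointing down, gripper open.
Joint ranges: [-3.14, 3.14], [-1.21, 2.06], [-1.07, 1.41], [-3.16, 2.05], [-2.99, -0.16], [-3.1, 3.1]. Speed limits (rad/s): [2.79, 2.79, 3.14, 3.14, 3.14, 3.14].

INTERFACE

Orientations are given as a unit quaternion [x, y, z, w].
In Python, from bench import read_state, get_image, job_done, search_frame, regions_of gives the robot as it stands.
- The arm moves only by the tool servo_tool, never from a script. Its arguments are lists of equal length, an entry for each row: "turn": the turn, a rotation vector about the world's x, y, z in rad, a list of three; "dp": the shift along the world's x, y, z in m, a list of three; "fingers": the finger opening in m, from 0 to 0.0854. In form: {"turn": [[rx, ry, rz], ...], "dp": [[tx, ty, tz], ...], "fingers": [fingers, ...]}. A call has exactly 5 rows; each row shifts and turns the pose as measured when the row begins; what a row does not reach is not made up. A row lasts 1/8 s, in which the tool goes at most 62.5 mm and 10.7 degrees, less where a joint would pass 70% of its speed; a pose out of reach is approached as far as the arm can. A call is refused whole if a number of a shift passes 0.0625 or a number of a turn 0.188, either way. A call with a gripper value outside its range is refused whole. The fingers move at their own pace and stop on an object; the grip force is fixed at half the most. Time passes only in rows, so rows that do not move let the fingers close, or fill a call up. It gives the time, the measured TCP pose, the force and the opening at its end, in the units of the state.
- read_state(): the state, without advancing time (a new reading comes with each control period).
- get_image(name): name is "scene" or "top" or "wrist"; returns a dict with "img" (480x640x3 uint8, red, green, blue), "vfov" (degrees; the focal length in pixels is half the picture's height over the tangent of half this angle, whatever the lens; pixels are square), "cx", "cy" (the principal point, pixels), "world_from_camera" (4x4, takes a point from camera to world coordinates); the wrist camera has in their place "mount" (4x4, takes a point from camera to tool coordinates, whose origin is the TCP and whose axes are the flange's). Camera axes: x right, y down, z forward; pixel columns grow to the right and rows downward; lengths in mm; the calibration is good to about 2 mm. A picture is of the moment at which its call begins: read the wrist's pose just before it. There is no depth.
- job_done(): hands the job in, once; it reports no verdict.
Trained networks look in the newest picture that a camera, given by its name, has taken for a name from the list of things; names that differ only in an ending like _2 or _b are one class to them, and where a whole thing is asked for, a point or a joint stands for the part that bears it (a point fixed in the world has none). Each returns a list of dicts, best first, with "score" (0 to 1); they miss things now and then, are a little off and sometimes report something else, mostly with a low value. They report only what shows in the picture. A call takes as long as a camera call.
- search_frame(query, camera): "box" ([left, top, width, height] in pixels, round what is visible of it).
- regions_of(query, camera): "region" (480x640 bool, what is visible of it) and "box" ([left, top, width, height] in pixels, round what is visible of it).
The state is a dict: "clock": time; "joints": joint angles; "joint_vel": joint speeds; "joint_efforts": joint torques, N m; "position": TCP position; "ee_rot": TCP orientation; "contact_force": force on the tool from outside, world axes, zero at the start; "wrist_torque": the same for the moment, N m; "gripper_width": finger opening in mm.
Only numpy, scipy, OpenCV 4.12 (cv2) and the standard library are available. Lean on these libraries where they do the work, as an engineer would, in place of code of your own. Each camera call takes 0.05 s, during which the arm holds its last target. There are 200 camera calls.

## Working session

There is one attempt and no reset: what is moved stays moved. The work goes in short steps, Python scripts to look and compute and a tool call to move; the robot and the scene stay as the last step left them, time stands still between calls to the robot, and variables do not carry over. Pictures are saved under pics/ and viewed, about 12 in all and at most 16, crops included, and the job is handed in when it is done.

Besides the shell and the picture viewer there is one more tool, called as name(argument=value, ...), one argument or row to a line, values as JSON. servo_tool: Moves the arm, as the interface text tells. Its arguments: {"type":"object","properties":{"turn":{"type":"array","items":{"type":"array","items":{"type":"number"}}},"dp":{"type":"array","items":{"type":"array","items":{"type":"number"}}},"fingers":{"type":"array","items":{"type":"number"}}},"required":["turn","dp","fingers"]}

```bash
mkdir -p pics; cat > h.py <<'E'
from bench import *
import numpy as np, cv2
from scipy.spatial.transform import Rotation as R
def cam(name):
    s=read_state(); d=get_image(name)
    f=240/np.tan(np.radians(d['vfov'])/2)
    if 'world_from_camera' in d: T=np.array(d['world_from_camera'])
    else:
        W=np.eye(4); W[:3,:3]=R.from_quat(s['ee_rot']).as_matrix(); W[:3,3]=s['position']
        T=W@np.array(d['mount'])
    return d['img'],f,d['cx'],d['cy'],T
def ray(c,u,v,z):
    _,f,cx,cy,T=c
    d=T[:3,:3]@np.array([(u-cx)/f,(v-cy)/f,1]); o=T[:3,3]
    return o+d*(z-o[2])/d[2]
def proj(c,p):
    _,f,cx,cy,T=c
    q=np.linalg.inv(T)@np.append(p,1); return np.array([f*q[0]/q[2]+cx,f*q[1]/q[2]+cy])
def save(c,n): cv2.imwrite(f'pics/{n}.png',c[0][:,:,::-1])
E
python3 - <<'E'
from h import *
s=read_state(); print({k:np.round(v,3) for k,v in s.items()})
for n in ['scene','top']:
    c=cam(n); save(c,n+'0'); print(n,c[1:4],np.round(c[4],3).tolist())
    for q in ['stand','tray','lock_plate','mat','carton_red_1','carton_green_1','can_a','can_b','cup']:
        print(q,[(round(r['score'],2),np.round(r['box']).tolist()) for r in search_frame(q,n)])
im=np.hstack([cv2.imread('pics/scene0.png'),cv2.imread('pics/top0.png')])
E
```

```text
{'clock': np.float64(0.0), 'joints': array([ 1.374,  0.386,  0.007, -0.   , -1.194, -0.259]), 'joint_vel': array([ 0.   , -0.002,  0.001,  0.   , -0.002, -0.001]), 'joint_efforts': array([ 1.000e-03, -3.923e+01,  1.884e+01,  4.186e+00, -5.000e-03,
       -0.000e+00]), 'position': array([274.844, 560.644, 230.192]), 'ee_rot': array([ 0.974, -0.226, -0.   ,  0.001]), 'contact_force': array([-0.465,  0.514,  0.337]), 'wrist_torque': array([-0.032,  0.002, -0.02 ]), 'gripper_width': np.float64(85.653)}
scene (np.float64(531.4876288555682), 310.78757091369334, 243.4085727049118) [[0.744, -0.518, 0.421, -15.578], [-0.668, -0.568, 0.482, -688.876], [-0.01, -0.64, -0.768, 1245.752], [0.0, 0.0, 0.0, 1.0]]
stand [(0.98, [171.0, 109.0, 184.0, 199.0]), (0.62, [348.0, 299.0, 44.0, 42.0])]
tray [(0.75, [253.0, 176.0, 64.0, 42.0])]
lock_plate [(0.73, [301.0, 209.0, 34.0, 32.0]), (0.68, [344.0, 380.0, 50.0, 42.0])]
mat [(0.9, [234.0, 278.0, 72.0, 58.0]), (0.47, [342.0, 382.0, 48.0, 42.0]), (0.21, [377.0, 354.0, 48.0, 38.0])]
carton_red_1 [(0.81, [340.0, 381.0, 50.0, 43.0]), (0.79, [373.0, 354.0, 50.
[... 636 characters left out ...]
0.192, 206.223], [-0.012, -0.395, -0.919, 1308.387], [0.0, 0.0, 0.0, 1.0]]
stand [(0.63, [114.0, 187.0, 232.0, 186.0])]
tray [(0.86, [229.0, 210.0, 67.0, 60.0]), (0.35, [352.0, 199.0, 34.0, 42.0])]
lock_plate [(0.56, [288.0, 203.0, 33.0, 34.0])]
mat [(0.76, [297.0, 272.0, 74.0, 66.0])]
carton_red_1 [(0.91, [428.0, 218.0, 33.0, 39.0]), (0.87, [405.0, 190.0, 32.0, 37.0])]
carton_green_1 [(0.95, [352.0, 200.0, 36.0, 38.0]), (0.58, [378.0, 247.0, 32.0, 36.0]), (0.52, [113.0, 190.0, 234.0, 181.0])]
can_a [(0.69, [113.0, 187.0, 230.0, 187.0]), (0.61, [346.0, 152.0, 21.0, 45.0])]
can_b [(0.69, [113.0, 187.0, 230.0, 187.0]), (0.61, [346.0, 152.0, 21.0, 45.0])]
cup [(0.6, [370.0, 152.0, 24.0, 29.0])]
```

View pics/scene0.png

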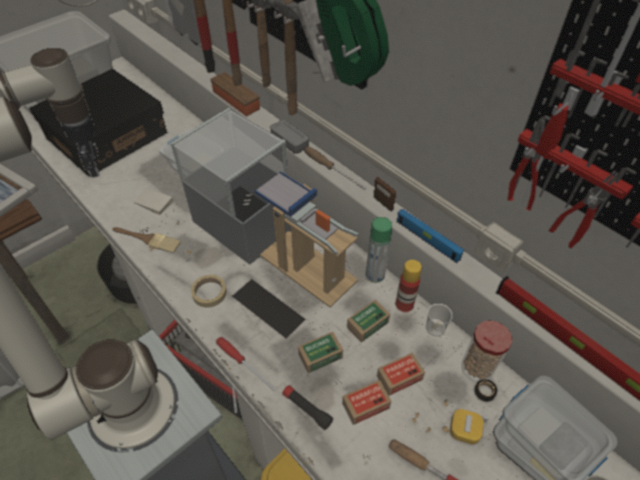

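View pics/top0.png

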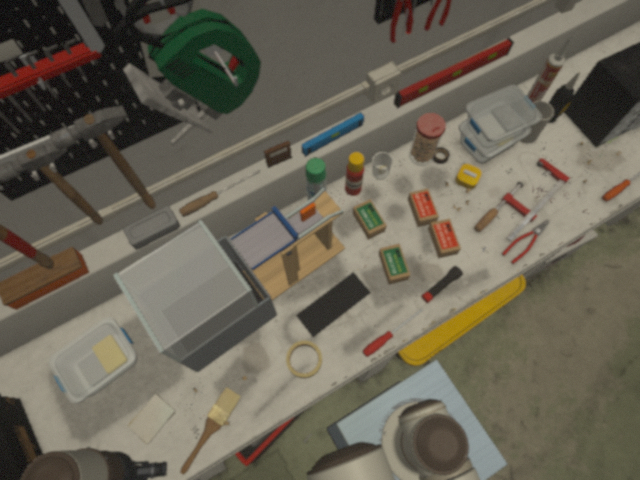

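Scene: four cartons (scene px: green at 320,352 and 368,320; red at 366,402 and 400,373), the mat at (268,306), and the stand with the tray at (285,195) and the orange grip at (322,219). The top view agrees. Next I'll fit poses from the masks.

```bash
cat >> h.py <<'E'
from scipy.optimize import minimize
def corners(dim,p):
    x,y,yaw=p; l,w,z0,z1=dim
    c,s=np.cos(yaw),np.sin(yaw)
    return [np.array([x+c*a*l/2-s*b*w/2,y+s*a*l/2+c*b*w/2,z]) for a in(-1,1) for b in(-1,1) for z in(z0,z1)]
def iou(obs,dim,p):
    v=0
    for c,m in obs:
        pts=np.array([proj(c,q) for q in corners(dim,p)])
        h=cv2.convexHull((pts*16).astype(np.int32))
        k=np.zeros(m.shape,np.uint8); cv2.fillConvexPoly(k,h,1,cv2.LINE_8,4)
        v+=(k.astype(bool)&m).sum()/max(1,(k.astype(bool)|m).sum())
    return v/len(obs)
def fit(obs,dim,xy,yaws=np.arange(0,3.1,0.26)):
    best=max(yaws,key=lambda a:iou(obs,dim,(*xy,a)))
    r=minimize(lambda p:-iou(obs,dim,(p[0],p[1],p[2]/50)),[*xy,best*50],method='Nelder-Mead',options=dict(initial_simplex=[[xy[0],xy[1],best*50],[xy[0]+8,xy[1],best*50],[xy[0],xy[1]+8,best*50],[xy[0],xy[1],best*50+8]],xatol=.05,fatol=1e-4))
    return np.array([r.x[0],r.x[1],r.x[2]/50]),-r.fun
def cen(m): 
    v,u=np.nonzero(m); return u.mean(),v.mean()
E
cat > a.py <<'E'
from h import *
C={n:cam(n) for n in('scene','top')}
for q,dim in [('mat',(210,80,0,3)),('carton_red_1',(60,100,0,45)),('carton_green_1',(60,100,0,45))]:
    rs={n:[r['region'] for r in regions_of(q,n) if r['score']>.5] for n in C}
    for ms in rs['top']:
        xy=ray(C['top'],*cen(ms),dim[3]/2)[:2]
        obs=[(C['top'],ms)]
        for m in rs['scene']:
            if np.linalg.norm(ray(C['scene'],*cen(m),dim[3]/2)[:2]-xy)<30: obs.append((C['scene'],m)); break
        print(q,np.round(xy),len(obs),np.round(fit(obs,dim,xy)[0],2),round(fit(obs,dim,xy)[1],2))
for q,z in [('tray',262),('lock_plate',250)]:
    for n in C:
        for r in regions_of(q,n)[:2]:
            print(q,n,round(r['score'],2),np.round(ray(C[n],*cen(r['region']),z)),r['region'].sum())
E
python3 a.py; python3 - <<'E'
from h import *
c=cam('wrist'); save(c,'w0'); print(c[1:4],np.round(c[4],3).tolist())
E
```

```text
mat [423.   5.] 2 [423.53   1.     1.69] 0.95
carton_red_1 [ 421. -377.] 2 [ 422.07 -378.68    1.27] 0.93
carton_red_1 [ 536. -382.] 2 [ 537.01 -384.06    1.27] 0.92
carton_green_1 [ 429. -206.] 2 [ 430.33 -206.1     1.29] 0.93
carton_green_1 [ 587. -222.] 2 [ 587.66 -223.71    1.55] 0.92
carton_green_1 [ 535. -382.] 1 [ 535.39 -382.06    1.27] 0.94
tray scene 0.96 [588.  99. 262.] 1533
tray top 0.86 [586. 101. 262.] 2192
tray top 0.62 [ 501. -142.  262.] 844
lock_plate scene 0.71 [588. -30. 250.] 628
lock_plate top 0.74 [588. -10. 250.] 554
(np.float64(395.8921242089607), 322.5445850092918, 235.34748778184945) [[-0.439, -0.858, -0.267, 343.386], [-0.898, 0.419, 0.131, 527.62], [-0.0, 0.297, -0.955, 374.341], [0.0, 0.0, 0.0, 1.0]]
```

View pics/w0.png

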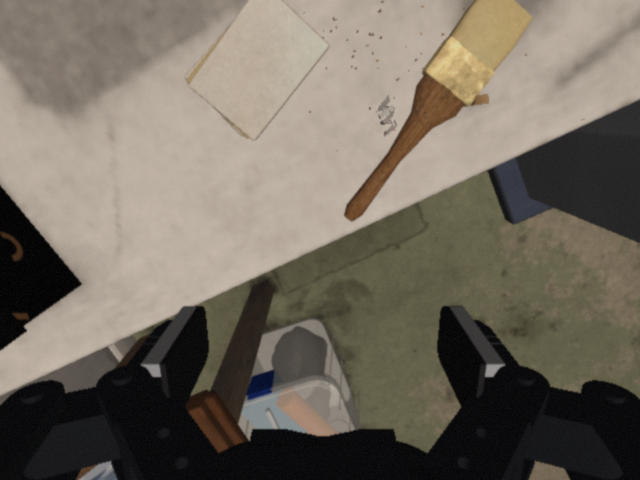

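Cartons at (422,-379), (537,-384), (430,-206) and (588,-224), and the mat at (423,1) with its axis near 1.69 rad. I'm moving the wrist camera over the stand for a close look.

servo_tool(
  turn=[
    [0, 0, -0.1],
    [0, 0, -0.1],
    [0, 0, -0.1],
    [0, 0, -0.1],
    [0, 0, -0.1],
  ],
  dp=[
    [0.01, -0.04, 0.045],
    [0.01, -0.04, 0.045],
    [0.01, -0.04, 0.045],
    [0.01, -0.04, 0.045],
    [0.02, -0.055, 0.02],
  ],
  fingers=[0.085, 0.085, 0.085, 0.085, 0.085],
)

```text
clock: 2.28
position: [334.2, 342.3, 432.4]
ee_rot: [0.885, -0.465, -0.001, 0.003]
contact_force: [1.1, 0.6, 0.2]
gripper_width: 85.1
```

servo_tool(
  turn=[
    [0, 0, -0.1],
    [0, 0, -0.1],
    [0, 0, -0.1],
    [0, 0, -0.1],
    [0, 0, -0.1],
  ],
  dp=[
    [0.04, -0.045, 0],
    [0.04, -0.045, 0],
    [0.04, -0.045, 0],
    [0.04, -0.045, 0],
    [0.04, -0.045, 0],
  ],
  fingers=[0.085, 0.085, 0.085, 0.085, 0.085],
)

```text
clock: 2.9
position: [537.6, 109.0, 438.3]
ee_rot: [0.739, -0.674, 0.0, -0.003]
contact_force: [1.2, 1.9, -0.4]
gripper_width: 85.1
```

servo_tool(
  turn=[
    [0, 0, 0.02],
    [0, 0, 0],
    [0, 0, 0],
    [0, 0, 0],
    [0, 0, 0],
  ],
  dp=[
    [0.025, -0.04, 0],
    [0.02, -0.04, 0],
    [0, 0, 0],
    [0, 0, 0],
    [0, 0, 0],
  ],
  fingers=[0.085, 0.085, 0.085, 0.085, 0.085],
)

```text
clock: 3.52
position: [585.2, 23.8, 436.5]
ee_rot: [0.743, -0.669, -0.0, -0.002]
contact_force: [-0.3, 0.2, 0.2]
gripper_width: 84.7
```

```bash
python3 - <<'E'
from h import *
print(read_state()['position'],read_state()['ee_rot'])
c=cam('wrist'); save(c,'w1')
for q in ['tray','lock_plate','stand']:
    for r in regions_of(q,'wrist')[:2]:
        print(q,round(r['score'],2),np.round(r['box']),np.round(cen(r['region'])))
E
```

```text
[585.2255848   23.7890034  436.51611145] [ 7.43435136e-01 -6.68803826e-01 -4.69631510e-04 -2.32805336e-03]
tray 0.93 [247. 217. 124. 143.] [310. 286.]
tray 0.6 [283. 103.  59. 101.] [311. 153.]
lock_plate 0.87 [282. 102.  60. 102.] [311. 153.]
stand 0.86 [191.  34. 248. 418.] [313. 288.]
```

View pics/w1.png

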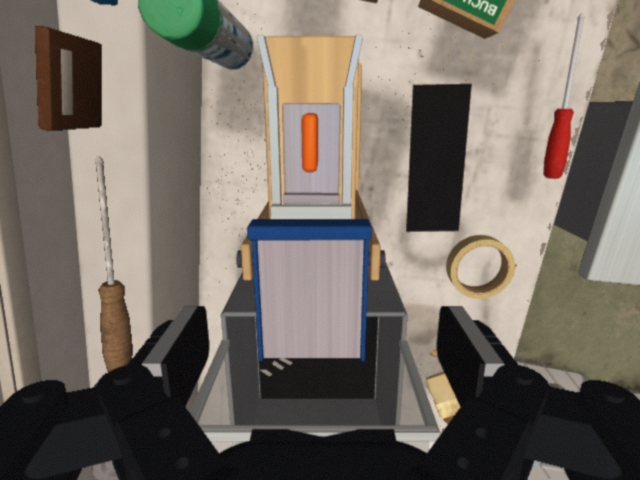

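Wrist view: the orange grip is at (310,113)-(311,171). The tray runs from its rear wall at y≈222-238 to its front edge at y≈358. The lane lips are at x≈275 and 350, and can_a is close beside the open end of the lane at (190,20).

```bash
cat > st.py <<'E'
from h import *
c=cam('wrist'); img=c[0]
hsv=cv2.cvtColor(img,cv2.COLOR_RGB2HSV)
m=cv2.inRange(hsv,(3,180,120),(16,255,255)); n,l,s,ce=cv2.connectedComponentsWithStats(m)
i=1+np.argmax(s[1:,4]); print('grip',s[i],ce[i])
v,u=np.nonzero(l==i)
P=np.array([ray(c,a,b,274)[:2] for a,b in zip(u,v)]); print('grip c',P.mean(0),'box',cv2.minAreaRect(P.astype(np.float32)))
p=lambda u,v,z:np.round(ray(c,u,v,z),1)
print('traywall',p(249,222,284),p(370,220,284))
print('trayfront',p(258,358,260),p(366,358,260))
print('lips L',p(275,90,227),p(281,205,227),'R',p(354,90,227),p(347,205,227))
print('lane end',p(262,38,227),p(360,38,227))
print('cheeks',p(247,262,260),p(376,260,260))
for r in regions_of('mat','wrist')[:1]:
    print('mat',fit([(c,r['region'])],(210,80,0,3),(423,1)))
E
python3 st.py
```

```text
grip [303 114  15  57 821] [309.87332521 141.79902558]
grip c [601.07432711 -28.74184566] box ((600.8707885742188, -28.31612205505371), (10.67824649810791, 41.28411865234375), 5.262664318084717)
traywall [641.8  35.7 284. ] [548.9  24.1 284. ]
trayfront [630.7 174.5 260. ] [530.  163.5 260. ]
lips L [635.5 -64.2 227. ] [623.1  33.5 227. ] R [569.7 -71.3 227. ] [563.2  27.1 227. ]
lane end [ 648.7 -102.5  227. ] [ 570.1 -110.9  227. ]
cheeks [645.7  79.  260. ] [535.1  65.2 260. ]
mat (array([ 4.23016753e+02, -3.88365246e-01,  1.69700500e+00]), np.float64(0.9674538832099636))
```

Stand origin ≈ (590,73), yaw ≈ 1.683, and the grip is at (601,-28.5). I'm going down to the grip.

servo_tool(
  turn=[
    [0, 0, 0.006],
    [0, 0, 0],
    [0, 0, 0],
    [0, 0, 0],
    [0, 0, 0],
  ],
  dp=[
    [0.006, -0.018, -0.045],
    [0.005, -0.018, -0.045],
    [0.005, -0.016, -0.045],
    [0, 0, -0.015],
    [0, 0, 0],
  ],
  fingers=[0.085, 0.085, 0.085, 0.085, 0.085],
)

```text
clock: 4.45
position: [601.1, -28.5, 283.7]
ee_rot: [0.746, -0.665, 0.001, -0.004]
contact_force: [0.3, 0.1, 0.5]
gripper_width: 85.1
```

```bash
python3 - <<'E'
from h import *
s=read_state();print(s['position'],s['ee_rot'],s['contact_force'])
c=cam('wrist'); save(c,'w2'); img=c[0]
hsv=cv2.cvtColor(img,cv2.COLOR_RGB2HSV)
m=cv2.inRange(hsv,(3,180,120),(16,255,255)); n,l,st,ce=cv2.connectedComponentsWithStats(m)
i=1+np.argmax(st[1:,4]); print(st[i],ce[i],ray(c,*ce[i],274))
E
```

```text
[601.13766188 -28.47104558 283.72301904] [ 7.46391567e-01 -6.65493743e-01  7.15704696e-04 -4.14657974e-03] [0.33895477 0.07957653 0.50863121]
[ 309  223   27  120 2692] [322.53268945 287.89598811] [601.77926864 -33.71984666 274.        ]
```

View pics/w2.png

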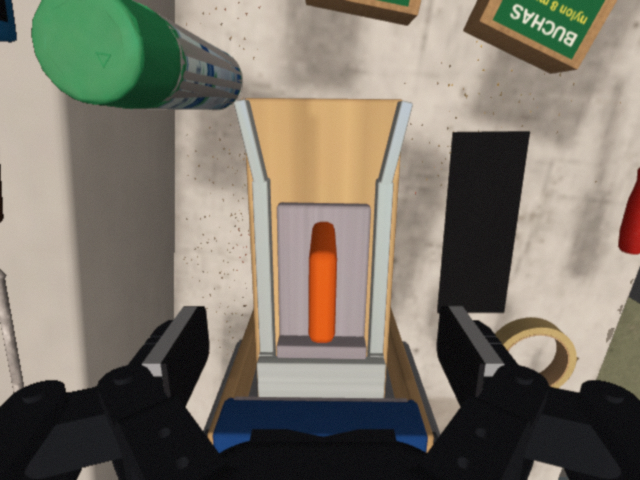

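servo_tool(
  turn=[
    [-0.005, 0.006, 0],
    [0, 0, 0],
    [0, 0, 0],
    [0, 0, 0],
    [0, 0, 0],
  ],
  dp=[
    [0, 0, -0.03],
    [0, 0, -0.014],
    [0, 0, 0],
    [0, 0, 0],
    [0, 0, 0],
  ],
  fingers=[0.085, 0.085, 0.05, 0.0, 0.0],
)

```text
clock: 5.12
position: [605.0, -27.3, 246.8]
ee_rot: [0.747, -0.665, 0.005, -0.005]
contact_force: [-0.4, -0.2, -0.4]
gripper_width: 31.5
```

servo_tool(
  turn=[
    [0, 0, 0],
    [0, 0, 0],
    [0, 0, 0],
    [0, 0, 0],
    [0, 0, 0],
  ],
  dp=[
    [0, 0, 0],
    [0, 0, 0],
    [0, 0, 0],
    [0, 0, 0],
    [0, 0, 0],
  ],
  fingers=[0.0, 0.0, 0.0, 0.0, 0.0],
)

```text
clock: 5.75
position: [604.7, -27.4, 247.7]
ee_rot: [0.747, -0.665, 0.005, -0.005]
contact_force: [-1.1, -0.4, 0.5]
gripper_width: 11.4
```

```bash
cat >> h.py <<'E'
def tilt():
    s=read_state(); M=R.from_quat(s['ee_rot']).as_matrix()
    print('pos',np.round(s['position'],1),'psi',round(np.arctan2(M[1,0],M[0,0]),4),'toolz',np.round(M[:,2],4),'F',np.round(s['contact_force'],1),'w',round(float(s['gripper_width']),1),'t',round(float(s['clock']),2))
    z=M[:,2]; print('fix turn a,b =',np.round([-z[1],z[0]],4))
E
python3 -c "
from h import *
tilt()"
```

```text
pos [604.7 -27.4 247.7] psi -1.454 toolz [ 0.015   0.001  -0.9999] F [-1.1 -0.4  0.5] w 11.4 t 5.75
fix turn a,b = [-0.001  0.015]
```

servo_tool(
  turn=[
    [0, 0.015, 0],
    [0, 0, 0],
    [0, 0, 0],
    [0, 0, 0],
    [0, 0, 0],
  ],
  dp=[
    [-0.003, -0.001, 0],
    [0, 0, -0.009],
    [0, 0, -0.002],
    [0, 0, 0],
    [0, 0, 0],
  ],
  fingers=[0.035, 0.035, 0.0, 0.0, 0.0],
)

```text
clock: 6.38
position: [602.4, -28.5, 236.3]
ee_rot: [0.747, -0.665, 0.0, -0.001]
contact_force: [-0.2, 0.0, 0.6]
gripper_width: 11.2
```

```bash
python3 -c "
from h import *
tilt()"
```

```text
pos [602.4 -28.5 236.3] psi -1.4537 toolz [ 1.1e-03  9.0e-04 -1.0e+00] F [-0.2  0.   0.6] w 11.2 t 6.38
fix turn a,b = [-0.0009  0.0011]
```

servo_tool(
  turn=[
    [0, 0, 0],
    [0, 0, 0],
    [0, 0, 0],
    [0, 0, 0],
    [0, 0, 0],
  ],
  dp=[
    [0.002, -0.02, 0],
    [0.003, -0.028, 0],
    [0.003, -0.028, 0],
    [0.003, -0.028, 0],
    [0, 0, 0],
  ],
  fingers=[0, 0, 0, 0, 0],
)

```text
clock: 7.0
position: [613.2, -137.4, 236.3]
ee_rot: [0.747, -0.664, -0.0, -0.001]
contact_force: [1.4, -1.1, 0.4]
gripper_width: 11.4
```

```bash
python3 -c "
from h import *
tilt()"
```

```text
pos [ 613.2 -137.4  236.3] psi -1.4531 toolz [ 7.0e-04  1.3e-03 -1.0e+00] F [ 1.4 -1.1  0.4] w 11.4 t 7.0
fix turn a,b = [-0.0013  0.0007]
```

servo_tool(
  turn=[
    [0, 0, 0],
    [0, 0, 0],
    [0, 0, 0],
    [0, 0, 0],
    [0, 0, 0],
  ],
  dp=[
    [0, 0, 0.03],
    [-0.01, 0, 0.025],
    [-0.055, 0, 0],
    [-0.055, 0, 0],
    [-0.05, 0.01, 0],
  ],
  fingers=[0, 0, 0, 0, 0],
)

```text
clock: 7.62
position: [438.8, -126.7, 286.1]
ee_rot: [0.747, -0.665, -0.005, 0.002]
contact_force: [-0.0, 0.7, -1.0]
gripper_width: 11.1
```

servo_tool(
  turn=[
    [0, 0, 0],
    [0, 0, 0],
    [0, 0, 0],
    [0, 0, 0],
    [0, 0, 0],
  ],
  dp=[
    [-0.012, 0.02, -0.045],
    [0, 0.02, -0.05],
    [0, 0.02, -0.05],
    [0, 0.01, -0.045],
    [0, 0, 0],
  ],
  fingers=[0, 0, 0, 0, 0],
)

```text
clock: 8.25
position: [419.9, -54.4, 93.4]
ee_rot: [0.747, -0.665, -0.003, -0.0]
contact_force: [0.8, -1.0, -1.5]
gripper_width: 11.3
```

```bash
python3 - <<'E'
from h import *
tilt()
c=cam('wrist'); save(c,'w3')
E
```

```text
pos [419.9 -54.4  93.4] psi -1.454 toolz [-0.0047  0.0049 -1.    ] F [ 0.8 -1.  -1.5] w 11.3 t 8.25
fix turn a,b = [-0.0049 -0.0047]
```

View pics/w3.png

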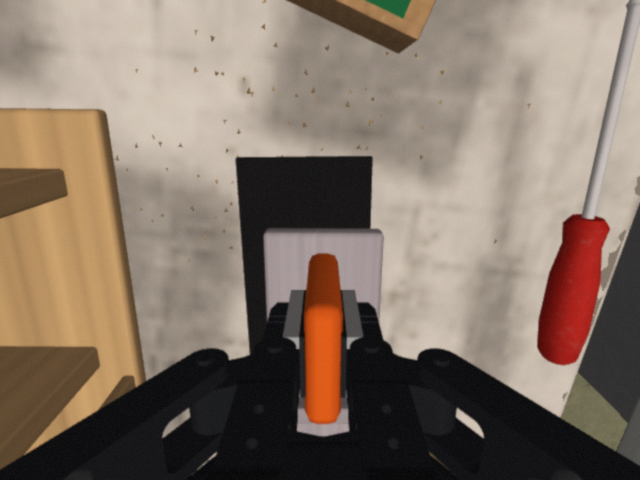

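servo_tool(
  turn=[
    [-0.005, -0.005, 0.0],
    [0, 0, 0],
    [0, 0, 0],
    [0, 0, 0],
    [0, 0, 0],
  ],
  dp=[
    [0.01, -0.005, -0.025],
    [0, 0, -0.025],
    [0, 0, -0.011],
    [0, 0, -0.003],
    [0, 0, 0],
  ],
  fingers=[0, 0, 0, 0, 0],
)

```text
clock: 8.93
position: [441.4, -59.2, 39.0]
ee_rot: [0.748, -0.664, 0.009, -0.01]
contact_force: [-0.0, 0.2, -2.0]
gripper_width: 11.4
```

```bash
python3 -c "
from h import *
tilt()"
```

```text
pos [441.4 -59.2  39. ] psi -1.452 toolz [ 0.0267  0.0032 -0.9996] F [-0.   0.2 -2. ] w 11.4 t 8.93
fix turn a,b = [-0.0032  0.0267]
```

servo_tool(
  turn=[
    [-0.003, 0.025, 0.0],
    [0, 0, 0],
    [0, 0, 0],
    [0, 0, 0],
    [0, 0, 0],
  ],
  dp=[
    [-0.011, 0, -0.003],
    [0, 0, -0.004],
    [0, 0, -0.004],
    [0, 0, 0],
    [0, 0, 0],
  ],
  fingers=[0, 0, 0, 0, 0],
)

```text
clock: 9.55
position: [430.5, -59.0, 28.9]
ee_rot: [0.748, -0.664, 0.001, -0.001]
contact_force: [-0.7, -0.5, -2.2]
gripper_width: 11.4
```

```bash
python3 -c "
from h import *
tilt()"
```

```text
pos [430.5 -59.   28.9] psi -1.4517 toolz [ 3.2e-03  6.0e-04 -1.0e+00] F [-0.7 -0.5 -2.2] w 11.4 t 9.55
fix turn a,b = [-0.0006  0.0032]
```

servo_tool(
  turn=[
    [0, 0.003, 0.0],
    [0, 0, 0],
    [0, 0, 0],
    [0, 0, 0],
    [0, 0, 0],
  ],
  dp=[
    [0, 0, -0.0025],
    [0, 0, -0.002],
    [0, 0, 0],
    [0, 0, 0],
    [0, 0, 0],
  ],
  fingers=[0, 0, 0, 0.06, 0.06],
)

```text
clock: 10.18
position: [431.5, -58.8, 24.5]
ee_rot: [0.748, -0.664, 0.0, -0.001]
contact_force: [0.2, -0.4, 0.9]
gripper_width: 46.6
```

servo_tool(
  turn=[
    [0, 0, 0.0],
    [0, 0, 0],
    [0, 0, 0.17],
    [0, 0, 0.17],
    [0, 0, 0.17],
  ],
  dp=[
    [0, 0, 0.04],
    [0, 0, 0.05],
    [0, -0.02, 0.05],
    [0, -0.04, 0.02],
    [0, -0.04, 0],
  ],
  fingers=[0.06, 0.06, 0.085, 0.085, 0.085],
)

```text
clock: 10.8
position: [431.3, -160.1, 191.1]
ee_rot: [0.896, -0.443, 0.004, 0.001]
contact_force: [-0.4, 0.8, -0.8]
gripper_width: 84.7
```

servo_tool(
  turn=[
    [0, 0, 0.17],
    [0, 0, 0.17],
    [0, 0, 0.16],
    [0, 0, 0.16],
    [0, 0, 0],
  ],
  dp=[
    [0, -0.02, -0.01],
    [0, -0.02, -0.01],
    [0, 0, 0],
    [0, 0, 0],
    [0, 0, 0],
  ],
  fingers=[0.085, 0.085, 0.085, 0.085, 0.085],
)

```text
clock: 11.42
position: [430.6, -204.1, 171.7]
ee_rot: [0.993, -0.121, 0.005, -0.002]
contact_force: [-0.8, 0.2, -0.1]
gripper_width: 85.0
```

```bash
cat > cart.py <<'E'
import sys
from h import *
tilt()
c=cam('wrist'); save(c,sys.argv[1]); P=np.array(read_state()['position'])
M=R.from_quat(read_state()['ee_rot']).as_matrix(); psi=np.arctan2(M[1,0],M[0,0])
for q in sys.argv[2:]:
    for r in regions_of(q,'wrist')[:3]:
        if r['score']<.4: continue
        m=r['region']; xy=ray(c,*cen(m),22)[:2]
        if q=='lock_plate': print(q,r['box'],xy,cv2.minAreaRect(np.argwhere(m).astype(np.float32))); continue
        p,v=fit([(c,m)],(60,100,0,45),xy)
        d=(p[2]-np.pi/2-psi+np.pi/2)%np.pi-np.pi/2
        print(q,round(r['score'],2),np.round(r['box']),'xy yaw',np.round(p,2),'iou',round(v,2),'go',np.round(p[:2]-P[:2],1),'turn',round(d,3))
E
python3 cart.py w4 carton_green_1 lock_plate
```

```text
pos [ 430.6 -204.1  171.7] psi -0.2436 toolz [ 0.0104  0.0025 -0.9999] F [-0.8  0.2 -0.1] w 85.0 t 11.43
fix turn a,b = [-0.0025  0.0104]
carton_green_1 0.72 [279.   0. 109. 113.] xy yaw [ 558.13 -240.13    1.5 ] iou 0.99 go [127.5 -36.1] turn 0.176
carton_green_1 0.63 [288. 148.  86. 146.] xy yaw [ 429.98 -207.14    1.29] iou 0.97 go [-0.7 -3.1] turn -0.037
lock_plate [3.1, 214.9, 194.2, 124.5] [427.69905656 -14.28438504] ((278.51507568359375, 92.50570678710938), (64.45034790039062, 204.53875732421875), 20.772254943847656)
```

View pics/w4.png

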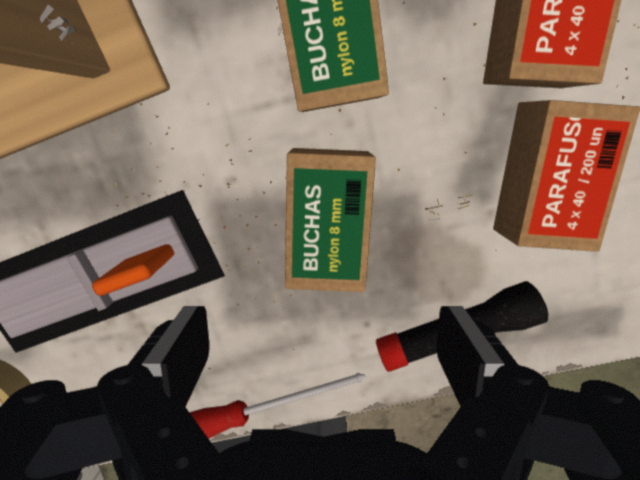

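Wrist view: the plate lies on the mat with its grip up, and green carton 1 is centred at (330,220). I'm descending onto it.

servo_tool(
  turn=[
    [-0.003, 0.01, -0.037],
    [0, 0, 0],
    [0, 0, 0],
    [0, 0, 0],
    [0, 0, 0],
  ],
  dp=[
    [-0.001, -0.003, -0.03],
    [0, 0, -0.04],
    [0, 0, -0.035],
    [0, 0, -0.015],
    [0, 0, 0],
  ],
  fingers=[0.085, 0.085, 0.085, 0.085, 0.085],
)

```text
clock: 12.2
position: [431.4, -206.6, 50.2]
ee_rot: [0.99, -0.143, 0.003, 0.001]
contact_force: [0.2, 0.3, 0.1]
gripper_width: 84.7
```

```bash
python3 -c "
from h import *
tilt()"
```

```text
pos [ 431.4 -206.6   50.2] psi -0.2876 toolz [ 0.0058 -0.0022 -1.    ] F [0.2 0.3 0.1] w 84.7 t 12.2
fix turn a,b = [0.0022 0.0058]
```

servo_tool(
  turn=[
    [0, 0.004, 0],
    [0, 0, 0],
    [0, 0, 0],
    [0, 0, 0],
    [0, 0, 0],
  ],
  dp=[
    [-0.001, 0, -0.022],
    [0, 0, -0.016],
    [0, 0, -0.004],
    [0, 0, 0],
    [0, 0, 0],
  ],
  fingers=[0.085, 0.085, 0.085, 0.04, 0.04],
)

```text
clock: 12.82
position: [434.9, -207.0, 12.0]
ee_rot: [0.99, -0.144, 0.006, 0.001]
contact_force: [-0.7, 0.4, -1.9]
gripper_width: 59.0
```

servo_tool(
  turn=[
    [0, 0, 0],
    [0, 0, 0],
    [0, 0, 0],
    [0, 0, 0],
    [0, 0, 0],
  ],
  dp=[
    [0, 0, 0],
    [0, 0, 0],
    [0, 0, 0],
    [0, 0, 0.02],
    [0, 0, 0.05],
  ],
  fingers=[0.04, 0.04, 0.04, 0.04, 0.04],
)

```text
clock: 13.45
position: [430.5, -206.1, 79.7]
ee_rot: [0.989, -0.145, 0.0, 0.001]
contact_force: [1.3, 0.2, -3.0]
gripper_width: 59.4
```

```bash
python3 -c "
from h import *
tilt()"
```

```text
pos [ 430.5 -206.1   79.7] psi -0.2906 toolz [-2.0e-04 -1.8e-03 -1.0e+00] F [ 1.3  0.2 -3. ] w 59.4 t 13.45
fix turn a,b = [ 0.0018 -0.0002]
```

servo_tool(
  turn=[
    [0, 0, -0.1],
    [0, 0, -0.12],
    [0, 0, -0.12],
    [0, 0, -0.12],
    [0, 0, -0.12],
  ],
  dp=[
    [0, 0, 0.055],
    [0.005, 0.02, 0.055],
    [0.01, 0.03, 0.05],
    [0.015, 0.03, 0.05],
    [0.02, 0.035, 0.045],
  ],
  fingers=[0.04, 0.04, 0.04, 0.04, 0.04],
)

```text
clock: 14.08
position: [476.3, -89.1, 341.2]
ee_rot: [0.901, -0.433, -0.003, -0.001]
contact_force: [0.8, -0.5, -3.3]
gripper_width: 59.0
```

servo_tool(
  turn=[
    [0, 0, -0.15],
    [0, 0, -0.15],
    [0, 0, -0.15],
    [0, 0, -0.13],
    [0, 0, 0],
  ],
  dp=[
    [0.026, 0.048, 0],
    [0.026, 0.046, 0],
    [0.026, 0.046, 0],
    [0.026, 0.046, 0],
    [0, 0, 0],
  ],
  fingers=[0.04, 0.04, 0.04, 0.04, 0.04],
)

```text
clock: 14.7
position: [582.5, 105.7, 342.1]
ee_rot: [0.734, -0.68, -0.001, -0.002]
contact_force: [-0.9, -0.6, -4.0]
gripper_width: 59.1
```

```bash
cat >> h.py <<'E'
EX=np.array([np.cos(1.683),np.sin(1.683)]); EY=np.array([-EX[1],EX[0]]); O=np.array([590.2,73.])
def stand():
    tilt(); s=read_state(); d=np.array(s['position'][:2])-O; M=R.from_quat(s['ee_rot']).as_matrix()
    print('stand xy',np.round([d@EX,d@EY],1),'yaw err',round(1.683-np.pi-np.arctan2(M[1,0],M[0,0]),4))
E
python3 - <<'E'
from h import *
stand()
c=cam('wrist'); save(c,'w5')
E
```

```text
pos [582.5 105.7 342.1] psi -1.4943 toolz [ 0.0013  0.0033 -1.    ] F [-0.9 -0.6 -4. ] w 59.1 t 14.7
fix turn a,b = [-0.0033  0.0013]
stand xy [33.4  4. ] yaw err 0.0357
```

View pics/w5.png

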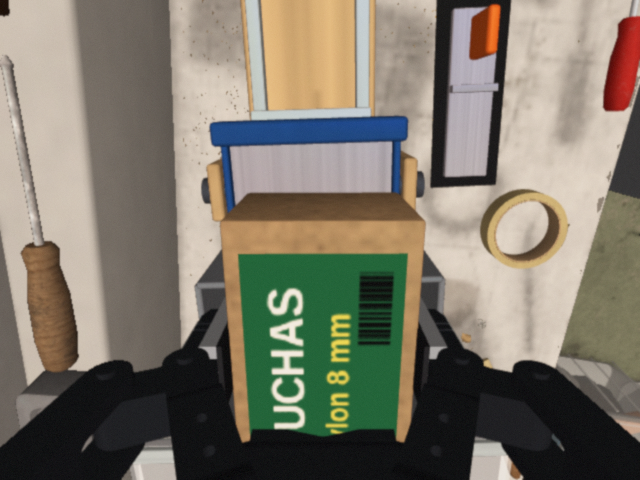

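servo_tool(
  turn=[
    [-0.003, 0.001, 0.036],
    [0, 0, 0],
    [0, 0, 0],
    [0, 0, 0],
    [0, 0, 0],
  ],
  dp=[
    [0.005, -0.006, -0.01],
    [0, 0, -0.02],
    [0, 0, -0.015],
    [0, 0, -0.005],
    [0, 0, 0],
  ],
  fingers=[0.04, 0.04, 0.04, 0.04, 0.04],
)

```text
clock: 15.38
position: [584.3, 94.6, 290.9]
ee_rot: [0.745, -0.667, -0.001, 0.001]
contact_force: [0.2, 0.1, -2.9]
gripper_width: 59.1
```

```bash
python3 -c "
from h import *
stand()"
```

```text
pos [584.3  94.6 290.9] psi -1.4591 toolz [-0.0024 -0.0011 -1.    ] F [ 0.2  0.1 -2.9] w 59.1 t 15.38
fix turn a,b = [ 0.0011 -0.0024]
stand xy [22.1  3.4] yaw err 0.0005
```

servo_tool(
  turn=[
    [0, 0, 0],
    [0, 0, 0],
    [0, 0, 0],
    [0, 0, 0],
    [0, 0, 0],
  ],
  dp=[
    [0.003, 0.006, -0.005],
    [0, 0, -0.006],
    [0, 0, -0.003],
    [0, 0, 0],
    [0, 0, 0],
  ],
  fingers=[0.04, 0.04, 0.04, 0.04, 0.04],
)

```text
clock: 16.0
position: [588.3, 101.4, 277.6]
ee_rot: [0.746, -0.666, 0.0, -0.0]
contact_force: [-0.5, -0.9, -2.8]
gripper_width: 59.2
```

```bash
python3 -c "
from h import *
stand()"
```

```text
pos [588.3 101.4 277.6] psi -1.4586 toolz [ 6.e-04 -3.e-04 -1.e+00] F [-0.5 -0.9 -2.8] w 59.2 t 16.0
fix turn a,b = [0.0003 0.0006]
stand xy [28.4 -1.3] yaw err -0.0
```

servo_tool(
  turn=[
    [0, 0, 0],
    [0, 0, 0],
    [0, 0, 0],
    [0, 0, 0],
    [0, 0, 0],
  ],
  dp=[
    [-0.001, 0, -0.004],
    [0, 0, -0.001],
    [0, 0, 0],
    [0, 0, 0],
    [0, 0, 0],
  ],
  fingers=[0.04, 0.04, 0.085, 0.085, 0.085],
)

```text
clock: 16.62
position: [588.6, 101.4, 275.1]
ee_rot: [0.746, -0.666, 0.002, -0.002]
contact_force: [0.7, 0.1, -0.8]
gripper_width: 85.1
```

servo_tool(
  turn=[
    [0, 0, 0],
    [0, 0, 0],
    [0, 0, 0],
    [0, 0, 0],
    [0, 0, 0],
  ],
  dp=[
    [0, 0, 0],
    [0, 0, 0],
    [0, 0, 0],
    [0, 0, 0],
    [0, 0, 0],
  ],
  fingers=[0.085, 0.085, 0.085, 0.085, 0.085],
)

```text
clock: 17.25
position: [588.9, 101.4, 275.7]
ee_rot: [0.746, -0.666, 0.003, -0.003]
contact_force: [0.5, 0.5, -0.2]
gripper_width: 84.7
```

servo_tool(
  turn=[
    [0, 0, 0],
    [0, 0, 0],
    [0, 0, 0],
    [0, 0, 0],
    [0, 0, 0],
  ],
  dp=[
    [0, 0, 0],
    [0, 0, 0],
    [0, 0, 0],
    [0, 0, 0],
    [0, 0, 0],
  ],
  fingers=[0.085, 0.085, 0.085, 0.085, 0.085],
)

```text
clock: 17.88
position: [588.9, 101.4, 275.6]
ee_rot: [0.746, -0.666, 0.003, -0.003]
contact_force: [-0.0, 0.2, -0.0]
gripper_width: 84.8
```

```bash
python3 - <<'E'
from h import *
stand()
c=cam('wrist'); save(c,'w6')
E
```

```text
pos [588.9 101.4 275.6] psi -1.458 toolz [ 7.4e-03  6.0e-04 -1.0e+00] F [-0.   0.2 -0. ] w 84.8 t 17.88
fix turn a,b = [-0.0006  0.0074]
stand xy [28.4 -1.8] yaw err -0.0006
```

View pics/w6.png

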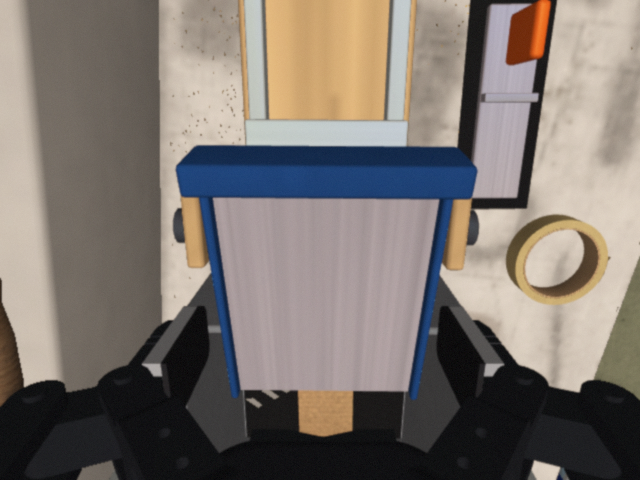

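The carton slid into the bin (kraft visible at (325,415)). I'm raising the tool and re-measuring the remaining cartons from the fixed cameras.

servo_tool(
  turn=[
    [0, 0.005, 0],
    [0, 0, 0],
    [0, 0, 0.1],
    [0, 0, 0.15],
    [0, 0, 0.15],
  ],
  dp=[
    [0, 0, 0.03],
    [0, 0, 0.04],
    [0, -0.03, 0.02],
    [0, -0.055, 0],
    [0, -0.055, 0],
  ],
  fingers=[0.085, 0.085, 0.085, 0.085, 0.085],
)

```text
clock: 18.55
position: [588.5, -38.7, 367.8]
ee_rot: [0.868, -0.496, 0.001, -0.0]
contact_force: [1.3, -0.7, -0.5]
gripper_width: 85.2
```

```bash
python3 - <<'E' ; python3 a.py | grep carton
from h import *
tilt()
c=cam('scene')
for q in ['can_a','can_b','cup']:
    for r in search_frame(q,'scene')[:2]:
        b=r['box']; print(q,round(r['score'],2),np.round(b),np.round(ray(c,b[0]+b[2]/2,b[1]+b[3]-7,0)))
E
```

```text
pos [588.5 -38.7 367.8] psi -1.0382 toolz [ 0.0026 -0.0013 -1.    ] F [ 1.3 -0.7 -0.5] w 85.2 t 18.55
fix turn a,b = [0.0013 0.0026]
can_a 0.66 [395. 261.  25.  51.] [ 719. -255.   -0.]
can_a 0.54 [172. 111. 184. 195.] [434.  30.   0.]
can_b 0.66 [395. 261.  25.  51.] [ 719. -255.   -0.]
can_b 0.54 [172. 111. 184. 195.] [434.  30.   0.]
cup 0.98 [426. 301.  24.  37.] [ 716. -363.    0.]
carton_red_1 [ 420. -375.] 2 [ 422.24 -377.26    1.25] 0.93
carton_red_1 [ 536. -383.] 2 [ 537.1  -384.17    1.26] 0.9
carton_green_1 [ 725. -359.] 1 [ 723.44 -356.91    0.8 ] 0.62
carton_green_1 [ 555. -238.] 2 [ 556.7  -239.15    1.52] 0.93
```

servo_tool(
  turn=[
    [0, 0, 0.15],
    [0, 0, 0.15],
    [0, 0, 0.15],
    [0, 0, 0.15],
    [0, 0, 0.15],
  ],
  dp=[
    [-0.01, -0.05, 0],
    [-0.01, -0.05, -0.015],
    [-0.01, -0.045, -0.03],
    [0, -0.03, -0.045],
    [0, 0, -0.04],
  ],
  fingers=[0.085, 0.085, 0.085, 0.085, 0.085],
)

```text
clock: 19.98
position: [559.5, -217.0, 238.2]
ee_rot: [0.991, -0.133, 0.006, -0.001]
contact_force: [0.0, -0.0, -0.6]
gripper_width: 84.8
```

servo_tool(
  turn=[
    [0, 0, 0.12],
    [0, 0, 0.1],
    [0, 0, 0],
    [0, 0, 0],
    [0, 0, 0],
  ],
  dp=[
    [0, 0, -0.04],
    [0, 0, -0.03],
    [0, 0, -0.01],
    [0, 0, 0],
    [0, 0, 0],
  ],
  fingers=[0.085, 0.085, 0.085, 0.085, 0.085],
)

```text
clock: 20.6
position: [558.7, -218.1, 154.7]
ee_rot: [1.0, -0.022, 0.005, -0.002]
contact_force: [0.8, 0.1, 0.3]
gripper_width: 85.1
```

```bash
python3 cart.py w7 carton_green_1
```

```text
pos [ 558.7 -218.1  154.7] psi -0.0442 toolz [ 0.0099  0.0038 -0.9999] F [0.8 0.1 0.3] w 85.1 t 20.6
fix turn a,b = [-0.0038  0.0099]
carton_green_1 0.83 [312. 151.  93. 152.] xy yaw [ 557.57 -239.65    1.51] iou 0.97 go [ -1.2 -21.5] turn -0.018
```

servo_tool(
  turn=[
    [-0.003, 0.008, -0.018],
    [0, 0, 0],
    [0, 0, 0],
    [0, 0, 0],
    [0, 0, 0],
  ],
  dp=[
    [-0.001, -0.0215, -0.02],
    [0, 0, -0.035],
    [0, 0, -0.035],
    [0, 0, -0.015],
    [0, 0, 0],
  ],
  fingers=[0.085, 0.085, 0.085, 0.085, 0.085],
)

```text
clock: 21.32
position: [558.4, -244.0, 47.4]
ee_rot: [0.999, -0.033, 0.003, 0.0]
contact_force: [0.5, 0.9, -0.3]
gripper_width: 84.8
```

```bash
python3 -c "
from h import *
tilt()"
```

```text
pos [ 558.4 -244.    47.4] psi -0.0666 toolz [ 0.0064 -0.001  -1.    ] F [ 0.5  0.9 -0.3] w 84.8 t 21.32
fix turn a,b = [0.001  0.0064]
```

servo_tool(
  turn=[
    [0, 0.005, 0],
    [0, 0, 0],
    [0, 0, 0],
    [0, 0, 0],
    [0, 0, 0],
  ],
  dp=[
    [-0.002, 0.004, -0.02],
    [0, 0, -0.016],
    [0, 0, -0.003],
    [0, 0, 0],
    [0, 0, 0],
  ],
  fingers=[0.085, 0.085, 0.085, 0.04, 0.04],
)

```text
clock: 21.95
position: [560.9, -241.7, 12.4]
ee_rot: [0.999, -0.033, 0.006, 0.002]
contact_force: [0.6, 0.1, -3.4]
gripper_width: 59.1
```

servo_tool(
  turn=[
    [0, 0, 0],
    [0, 0, 0],
    [0, 0, 0],
    [0, 0, 0],
    [0, 0, 0],
  ],
  dp=[
    [0, 0, 0],
    [0, 0, 0],
    [0, 0, 0],
    [0, 0, 0],
    [0, 0, 0.03],
  ],
  fingers=[0.04, 0.04, 0.04, 0.04, 0.04],
)

```text
clock: 22.58
position: [557.6, -240.9, 39.4]
ee_rot: [0.999, -0.034, 0.002, 0.001]
contact_force: [-0.2, -0.0, -4.0]
gripper_width: 58.9
```

```bash
python3 -c "
from h import *
tilt()"
```

```text
pos [ 557.6 -240.9   39.4] psi -0.0672 toolz [ 0.0034 -0.0015 -1.    ] F [-0.2 -0.  -4. ] w 58.9 t 22.57
fix turn a,b = [0.0015 0.0034]
```

servo_tool(
  turn=[
    [0, 0, -0.1],
    [0, 0, -0.14],
    [0, 0, -0.14],
    [0, 0, -0.14],
    [0, 0, -0.14],
  ],
  dp=[
    [0, 0, 0.058],
    [0, 0.005, 0.06],
    [0, 0.02, 0.055],
    [0.002, 0.03, 0.05],
    [0.004, 0.04, 0.045],
  ],
  fingers=[0.04, 0.04, 0.04, 0.04, 0.04],
)

```text
clock: 23.2
position: [557.5, -144.6, 309.0]
ee_rot: [0.929, -0.369, -0.005, -0.002]
contact_force: [1.1, 0.6, -3.5]
gripper_width: 59.2
```

servo_tool(
  turn=[
    [0, 0, -0.18],
    [0, 0, -0.18],
    [0, 0, -0.18],
    [0, 0, -0.15],
    [0, 0, -0.03],
  ],
  dp=[
    [0.006, 0.052, 0.02],
    [0.006, 0.055, 0.01],
    [0.006, 0.055, 0],
    [0.006, 0.055, 0],
    [0, 0.022, 0],
  ],
  fingers=[0.04, 0.04, 0.04, 0.04, 0.04],
)

```text
clock: 23.82
position: [579.4, 97.9, 340.6]
ee_rot: [0.737, -0.676, -0.003, -0.004]
contact_force: [0.4, -0.5, -3.6]
gripper_width: 59.1
```

```bash
python3 -c "
from h import *
stand()"
```

```text
pos [579.4  97.9 340.6] psi -1.4854 toolz [ 6.000e-04  1.070e-02 -9.999e-01] F [ 0.4 -0.5 -3.6] w 59.1 t 23.82
fix turn a,b = [-0.0107  0.0006]
stand xy [26.   7.9] yaw err 0.0268
```

servo_tool(
  turn=[
    [-0.01, 0, 0.027],
    [0, 0, 0],
    [0, 0, 0],
    [0, 0, 0],
    [0, 0, 0],
  ],
  dp=[
    [0.008, 0.004, -0.01],
    [0, 0, -0.02],
    [0, 0, -0.015],
    [0, 0, -0.005],
    [0, 0, 0],
  ],
  fingers=[0.04, 0.04, 0.04, 0.04, 0.04],
)

```text
clock: 24.45
position: [586.3, 101.6, 284.3]
ee_rot: [0.747, -0.665, -0.002, 0.003]
contact_force: [-0.1, -0.3, -4.2]
gripper_width: 59.6
```

```bash
python3 -c "
from h import *
stand()"
```

```text
pos [586.3 101.6 284.3] psi -1.454 toolz [-0.0072 -0.0021 -1.    ] F [-0.1 -0.3 -4.2] w 59.6 t 24.45
fix turn a,b = [ 0.0021 -0.0072]
stand xy [28.9  0.7] yaw err -0.0046
```

Position is good, so I'll lower about 10 mm, release and wait.

servo_tool(
  turn=[
    [0.002, -0.006, -0.004],
    [0, 0, 0],
    [0, 0, 0],
    [0, 0, 0],
    [0, 0, 0],
  ],
  dp=[
    [0.001, 0, -0.005],
    [0, 0, -0.004],
    [0, 0, -0.001],
    [0, 0, 0],
    [0, 0, 0],
  ],
  fingers=[0.04, 0.04, 0.04, 0.085, 0.085],
)

```text
clock: 25.08
position: [589.5, 101.3, 278.1]
ee_rot: [0.746, -0.666, 0.002, -0.003]
contact_force: [0.3, -0.0, 0.2]
gripper_width: 84.9
```

servo_tool(
  turn=[
    [0, 0, 0],
    [0, 0, 0],
    [0, 0, 0],
    [0, 0, 0],
    [0, 0, 0],
  ],
  dp=[
    [0, 0, 0],
    [0, 0, 0],
    [0, 0, 0],
    [0, 0, 0],
    [0, 0, 0],
  ],
  fingers=[0.085, 0.085, 0.085, 0.085, 0.085],
)

```text
clock: 25.7
position: [590.3, 101.5, 280.1]
ee_rot: [0.746, -0.666, 0.004, -0.005]
contact_force: [0.0, 0.4, -0.1]
gripper_width: 84.8
```

servo_tool(
  turn=[
    [0, 0, 0],
    [0, 0, 0],
    [0, 0, 0],
    [0, 0, 0],
    [0, 0, 0],
  ],
  dp=[
    [0, 0, 0],
    [0, 0, 0],
    [0, 0, 0],
    [0, 0, 0],
    [0, 0, 0],
  ],
  fingers=[0.085, 0.085, 0.085, 0.085, 0.085],
)

```text
clock: 26.32
position: [590.3, 101.5, 279.9]
ee_rot: [0.746, -0.666, 0.004, -0.005]
contact_force: [0.0, -0.5, 0.4]
gripper_width: 85.3
```

```bash
python3 - <<'E'
from h import *
stand()
c=cam('wrist'); save(c,'w8')
E
```

```text
pos [590.3 101.5 279.9] psi -1.4576 toolz [ 0.0113  0.0021 -0.9999] F [ 0.  -0.5  0.4] w 85.3 t 26.32
fix turn a,b = [-0.0021  0.0113]
stand xy [28.3 -3.2] yaw err -0.001
```

View pics/w8.png

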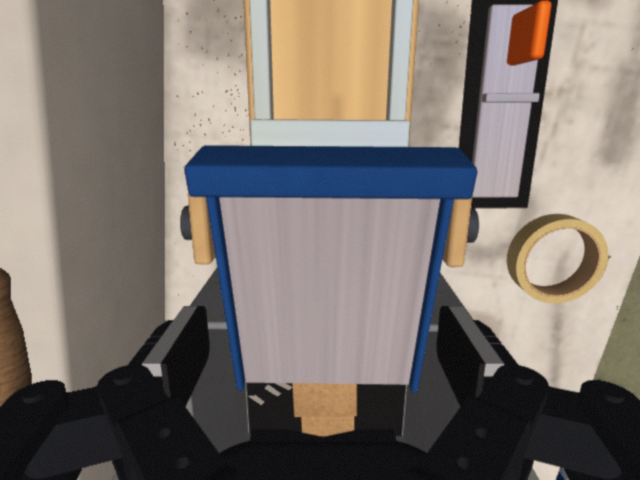

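The second carton is in the bin ((325,400)). Next is the red carton near (537,-384).

servo_tool(
  turn=[
    [0, 0.008, 0],
    [0, 0, 0],
    [0, 0, 0.1],
    [0, 0, 0.13],
    [0, 0, 0.13],
  ],
  dp=[
    [0, 0, 0.03],
    [0, 0, 0.04],
    [0, -0.04, 0.02],
    [-0.005, -0.06, 0],
    [-0.005, -0.06, 0],
  ],
  fingers=[0.085, 0.085, 0.085, 0.085, 0.085],
)

```text
clock: 27.0
position: [579.9, -58.9, 371.7]
ee_rot: [0.858, -0.513, 0.001, -0.001]
contact_force: [0.8, 0.1, 0.1]
gripper_width: 85.0
```

servo_tool(
  turn=[
    [0, 0, 0.13],
    [0, 0, 0.13],
    [0, 0, 0.13],
    [0, 0, 0.13],
    [0, 0, 0.13],
  ],
  dp=[
    [-0.008, -0.06, 0],
    [-0.008, -0.06, 0],
    [-0.008, -0.055, -0.025],
    [-0.008, -0.05, -0.035],
    [-0.008, -0.04, -0.04],
  ],
  fingers=[0.085, 0.085, 0.085, 0.085, 0.085],
)

```text
clock: 27.62
position: [539.3, -334.0, 274.3]
ee_rot: [0.979, -0.202, 0.007, -0.002]
contact_force: [1.3, 0.3, -0.2]
gripper_width: 85.3
```

servo_tool(
  turn=[
    [0, 0, 0.1],
    [0, 0, 0.03],
    [0, 0, 0],
    [0, 0, 0],
    [0, 0, 0],
  ],
  dp=[
    [0, -0.02, -0.045],
    [0, 0, -0.025],
    [0, 0, -0.01],
    [0, 0, 0],
    [0, 0, 0],
  ],
  fingers=[0.085, 0.085, 0.085, 0.085, 0.085],
)

```text
clock: 28.25
position: [537.0, -357.8, 189.6]
ee_rot: [0.99, -0.138, 0.005, -0.002]
contact_force: [0.5, 0.4, 0.5]
gripper_width: 84.7
```

```bash
python3 cart.py w9 carton_red_1
```

```text
pos [ 537.  -357.8  189.6] psi -0.2775 toolz [ 0.0098  0.0032 -0.9999] F [0.5 0.4 0.5] w 84.7 t 28.25
fix turn a,b = [-0.0032  0.0098]
carton_red_1 0.74 [343. 271.  83. 126.] xy yaw [ 420.18 -379.17    1.26] iou 0.96 go [-116.9  -21.5] turn -0.029
carton_red_1 0.61 [317. 139.  89. 138.] xy yaw [ 536.16 -384.67    1.28] iou 0.98 go [ -0.9 -27. ] turn -0.014
carton_red_1 0.41 [ 1. 58.  1. 27.] xy yaw [721.13 -90.39   2.5 ] iou 0.68 go [184.  267.3] turn 1.205
```

servo_tool(
  turn=[
    [-0.003, 0.008, -0.014],
    [0, 0, 0],
    [0, 0, 0],
    [0, 0, 0],
    [0, 0, 0],
  ],
  dp=[
    [-0.001, -0.025, -0.02],
    [0, 0, -0.045],
    [0, 0, -0.045],
    [0, 0, -0.025],
    [0, 0, 0],
  ],
  fingers=[0.085, 0.085, 0.085, 0.085, 0.085],
)

```text
clock: 28.98
position: [540.4, -383.8, 58.9]
ee_rot: [0.99, -0.144, 0.008, 0.002]
contact_force: [1.2, -0.0, 0.4]
gripper_width: 85.0
```

```bash
python3 -c "
from h import *
tilt()"
```

```text
pos [ 540.4 -383.8   58.9] psi -0.289 toolz [ 0.0155 -0.0066 -0.9999] F [ 1.2 -0.   0.4] w 85.0 t 28.98
fix turn a,b = [0.0066 0.0155]
```

servo_tool(
  turn=[
    [0.006, 0.014, 0],
    [0, 0, 0],
    [0, 0, 0],
    [0, 0, 0],
    [0, 0, 0],
  ],
  dp=[
    [-0.004, -0.001, -0.027],
    [0, 0, -0.017],
    [0, 0, -0.003],
    [0, 0, 0],
    [0, 0, 0],
  ],
  fingers=[0.085, 0.085, 0.085, 0.04, 0.04],
)

```text
clock: 29.6
position: [540.1, -386.1, 15.3]
ee_rot: [0.99, -0.143, 0.005, 0.002]
contact_force: [1.4, 0.5, -3.1]
gripper_width: 59.1
```

servo_tool(
  turn=[
    [0, 0, 0],
    [0, 0, 0],
    [0, 0, 0],
    [0, 0, 0],
    [0, 0, 0],
  ],
  dp=[
    [0, 0, 0],
    [0, 0, 0],
    [0, 0, 0],
    [0, 0, 0],
    [0, 0, 0.03],
  ],
  fingers=[0.04, 0.04, 0.04, 0.04, 0.04],
)

```text
clock: 30.22
position: [537.1, -384.5, 42.0]
ee_rot: [0.99, -0.144, 0.001, 0.0]
contact_force: [1.4, 0.2, -4.3]
gripper_width: 58.9
```

```bash
python3 -c "
from h import *
tilt()"
```

```text
pos [ 537.1 -384.5   42. ] psi -0.2888 toolz [ 2.5e-03 -5.0e-04 -1.0e+00] F [ 1.4  0.2 -4.3] w 58.9 t 30.23
fix turn a,b = [0.0005 0.0025]
```

servo_tool(
  turn=[
    [0, 0, 0],
    [0, 0, -0.1],
    [0, 0, -0.1],
    [0, 0, -0.1],
    [0, 0, -0.1],
  ],
  dp=[
    [0, 0, 0.058],
    [0, 0.005, 0.06],
    [0.003, 0.02, 0.055],
    [0.004, 0.03, 0.05],
    [0.005, 0.04, 0.045],
  ],
  fingers=[0.04, 0.04, 0.04, 0.04, 0.04],
)

```text
clock: 30.85
position: [544.1, -287.4, 311.6]
ee_rot: [0.938, -0.347, -0.004, -0.003]
contact_force: [1.2, -0.0, -3.0]
gripper_width: 59.0
```

servo_tool(
  turn=[
    [0, 0, -0.13],
    [0, 0, -0.13],
    [0, 0, -0.13],
    [0, 0, -0.13],
    [0, 0, -0.13],
  ],
  dp=[
    [0.006, 0.056, 0.02],
    [0.006, 0.06, 0.01],
    [0.006, 0.06, 0],
    [0.006, 0.06, 0],
    [0.006, 0.06, 0],
  ],
  fingers=[0.04, 0.04, 0.04, 0.04, 0.04],
)

```text
clock: 31.48
position: [572.7, 16.3, 345.9]
ee_rot: [0.77, -0.638, -0.0, -0.005]
contact_force: [1.1, 0.2, -5.0]
gripper_width: 59.3
```

```bash
python3 -c "
from h import *
stand()"
```

```text
pos [572.7  16.3 345.9] psi -1.3842 toolz [ 0.0066  0.0083 -0.9999] F [ 1.1  0.2 -5. ] w 59.3 t 31.48
fix turn a,b = [-0.0083  0.0066]
stand xy [-54.4  23.7] yaw err -0.0744
```

servo_tool(
  turn=[
    [-0.008, 0.006, -0.06],
    [0, 0, -0.01],
    [0, 0, 0],
    [0, 0, 0],
    [0, 0, 0],
  ],
  dp=[
    [0.008, 0.045, 0],
    [0.006, 0.035, 0],
    [0, 0, -0.015],
    [0, 0, -0.02],
    [0, 0, -0.01],
  ],
  fingers=[0.04, 0.04, 0.04, 0.04, 0.04],
)

```text
clock: 32.1
position: [583.6, 102.7, 295.9]
ee_rot: [0.748, -0.664, -0.003, 0.002]
contact_force: [-1.2, -0.3, -3.5]
gripper_width: 59.0
```

```bash
python3 -c "
from h import *
stand()"
```

```text
pos [583.6 102.7 295.9] psi -1.4513 toolz [-6.6e-03  2.0e-04 -1.0e+00] F [-1.2 -0.3 -3.5] w 59.0 t 32.1
fix turn a,b = [-0.0002 -0.0066]
stand xy [30.3  3.3] yaw err -0.0073
```

servo_tool(
  turn=[
    [0, -0.005, -0.007],
    [0, 0, 0],
    [0, 0, 0],
    [0, 0, 0],
    [0, 0, 0],
  ],
  dp=[
    [0.002, -0.001, -0.007],
    [0, 0, -0.007],
    [0, 0, -0.004],
    [0, 0, 0],
    [0, 0, 0],
  ],
  fingers=[0.04, 0.04, 0.04, 0.04, 0.04],
)

```text
clock: 32.72
position: [585.7, 99.5, 277.1]
ee_rot: [0.745, -0.667, -0.0, 0.0]
contact_force: [-0.4, 0.3, -3.2]
gripper_width: 58.9
```

```bash
python3 -c "
from h import *
stand()"
```

```text
pos [585.7  99.5 277.1] psi -1.4612 toolz [-1.1e-03 -3.0e-04 -1.0e+00] F [-0.4  0.3 -3.2] w 58.9 t 32.73
fix turn a,b = [ 0.0003 -0.0011]
stand xy [26.9  1.5] yaw err 0.0026
```

servo_tool(
  turn=[
    [0, 0, 0],
    [0, 0, 0],
    [0, 0, 0],
    [0, 0, 0],
    [0, 0, 0],
  ],
  dp=[
    [0.001, 0.002, -0.001],
    [0, 0, -0.001],
    [0, 0, 0],
    [0, 0, 0],
    [0, 0, 0],
  ],
  fingers=[0.04, 0.04, 0.085, 0.085, 0.085],
)

```text
clock: 33.35
position: [588.6, 102.1, 278.7]
ee_rot: [0.745, -0.667, 0.002, -0.002]
contact_force: [-0.2, -0.8, 0.3]
gripper_width: 85.0
```

servo_tool(
  turn=[
    [0, 0, 0],
    [0, 0, 0],
    [0, 0, 0],
    [0, 0, 0],
    [0, 0, 0],
  ],
  dp=[
    [0, 0, 0],
    [0, 0, 0],
    [0, 0, 0],
    [0, 0, 0],
    [0, 0, 0],
  ],
  fingers=[0.085, 0.085, 0.085, 0.085, 0.085],
)

```text
clock: 33.98
position: [588.8, 102.0, 279.4]
ee_rot: [0.745, -0.667, 0.003, -0.003]
contact_force: [-0.4, 0.7, -0.4]
gripper_width: 85.0
```

servo_tool(
  turn=[
    [0, 0, 0],
    [0, 0, 0],
    [0, 0, 0],
    [0, 0, 0],
    [0, 0, 0],
  ],
  dp=[
    [0, 0, 0],
    [0, 0, 0],
    [0, 0, 0],
    [0, 0, 0],
    [0, 0, 0],
  ],
  fingers=[0.085, 0.085, 0.085, 0.085, 0.085],
)

```text
clock: 34.6
position: [588.8, 102.0, 279.3]
ee_rot: [0.745, -0.667, 0.002, -0.003]
contact_force: [-0.9, 0.3, 0.7]
gripper_width: 85.1
```

```bash
python3 - <<'E'
from h import *
stand()
c=cam('wrist'); save(c,'w10')
E
```

```text
pos [588.8 102.  279.3] psi -1.4601 toolz [ 7.5e-03  9.0e-04 -1.0e+00] F [-0.9  0.3  0.7] w 85.1 t 34.6
fix turn a,b = [-0.0009  0.0075]
stand xy [29.  -1.9] yaw err 0.0015
```

View pics/w10.png

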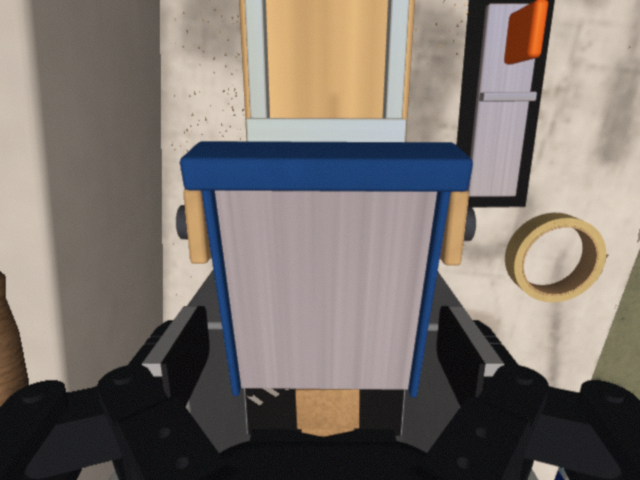

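The third carton is in too. The last red one is near (420,-379).

servo_tool(
  turn=[
    [0, 0.006, 0],
    [0, 0, 0],
    [0, 0, 0.1],
    [0, 0, 0.13],
    [0, 0, 0.13],
  ],
  dp=[
    [0, 0, 0.03],
    [0, 0, 0.04],
    [-0.005, -0.04, 0.02],
    [-0.017, -0.058, 0],
    [-0.017, -0.058, 0],
  ],
  fingers=[0.085, 0.085, 0.085, 0.085, 0.085],
)

```text
clock: 35.28
position: [549.4, -54.5, 370.4]
ee_rot: [0.857, -0.515, 0.001, 0.001]
contact_force: [0.9, -1.2, 0.0]
gripper_width: 84.5
```

servo_tool(
  turn=[
    [0, 0, 0.13],
    [0, 0, 0.13],
    [0, 0, 0.13],
    [0, 0, 0.13],
    [0, 0, 0.13],
  ],
  dp=[
    [-0.024, -0.056, 0],
    [-0.024, -0.055, 0],
    [-0.024, -0.05, -0.025],
    [-0.024, -0.05, -0.025],
    [-0.018, -0.04, -0.04],
  ],
  fingers=[0.085, 0.085, 0.085, 0.085, 0.085],
)

```text
clock: 35.9
position: [432.3, -314.5, 283.3]
ee_rot: [0.979, -0.203, 0.007, 0.0]
contact_force: [0.9, -0.6, -0.4]
gripper_width: 85.0
```

servo_tool(
  turn=[
    [0, 0, 0.1],
    [0, 0, 0.02],
    [0, 0, 0],
    [0, 0, 0],
    [0, 0, 0],
  ],
  dp=[
    [0, -0.035, -0.045],
    [0, 0, -0.035],
    [0, 0, -0.01],
    [0, 0, 0],
    [0, 0, 0],
  ],
  fingers=[0.085, 0.085, 0.085, 0.085, 0.085],
)

```text
clock: 36.52
position: [430.1, -353.2, 190.9]
ee_rot: [0.99, -0.144, 0.007, 0.0]
contact_force: [-0.4, 0.4, -0.2]
gripper_width: 84.9
```

```bash
python3 cart.py w11 carton_red_1
```

```text
pos [ 430.1 -353.2  190.9] psi -0.2894 toolz [ 0.014  -0.0026 -0.9999] F [-0.4  0.4 -0.2] w 84.9 t 36.52
fix turn a,b = [0.0026 0.014 ]
carton_red_1 0.67 [316. 150.  87. 137.] xy yaw [ 420.93 -379.04    1.26] iou 0.97 go [ -9.3 -25.8] turn -0.025
```

servo_tool(
  turn=[
    [0.002, 0.012, -0.025],
    [0, 0, 0],
    [0, 0, 0],
    [0, 0, 0],
    [0, 0, 0],
  ],
  dp=[
    [-0.01, -0.024, -0.02],
    [0, 0, -0.045],
    [0, 0, -0.045],
    [0, 0, -0.025],
    [0, 0, 0],
  ],
  fingers=[0.085, 0.085, 0.085, 0.085, 0.085],
)

```text
clock: 37.25
position: [425.2, -378.9, 60.2]
ee_rot: [0.988, -0.155, 0.009, 0.003]
contact_force: [0.1, 0.7, 0.1]
gripper_width: 85.3
```

```bash
python3 -c "
from h import *
tilt()"
```

```text
pos [ 425.2 -378.9   60.2] psi -0.3111 toolz [ 0.0167 -0.0093 -0.9998] F [0.1 0.7 0.1] w 85.3 t 37.25
fix turn a,b = [0.0093 0.0167]
```

servo_tool(
  turn=[
    [0.008, 0.015, 0],
    [0, 0, 0],
    [0, 0, 0],
    [0, 0, 0],
    [0, 0, 0],
  ],
  dp=[
    [-0.005, 0, -0.027],
    [0, 0, -0.019],
    [0, 0, -0.004],
    [0, 0, 0],
    [0, 0, 0],
  ],
  fingers=[0.085, 0.085, 0.085, 0.04, 0.04],
)

```text
clock: 37.88
position: [427.5, -381.9, 18.9]
ee_rot: [0.988, -0.153, 0.009, 0.004]
contact_force: [0.7, -0.8, -2.7]
gripper_width: 58.9
```

servo_tool(
  turn=[
    [0, 0, 0],
    [0, 0, 0],
    [0, 0, 0],
    [0, 0, 0],
    [0, 0, 0],
  ],
  dp=[
    [0, 0, 0],
    [0, 0, 0],
    [0, 0, 0],
    [0, 0, 0],
    [0, 0, 0.03],
  ],
  fingers=[0.04, 0.04, 0.04, 0.04, 0.04],
)

```text
clock: 38.5
position: [424.5, -380.1, 46.4]
ee_rot: [0.988, -0.154, 0.005, 0.002]
contact_force: [0.7, 0.0, -2.6]
gripper_width: 59.0
```

```bash
python3 -c "
from h import *
tilt()"
```

```text
pos [ 424.5 -380.1   46.4] psi -0.3088 toolz [ 0.0098 -0.0058 -0.9999] F [ 0.7  0.  -2.6] w 59.0 t 38.5
fix turn a,b = [0.0058 0.0098]
```

servo_tool(
  turn=[
    [0.005, 0.008, 0],
    [0, 0, 0],
    [0, 0, 0],
    [0, 0, 0],
    [0, 0, 0],
  ],
  dp=[
    [-0.003, -0.001, -0.014],
    [0, 0, -0.012],
    [0, 0, -0.001],
    [0, 0, 0],
    [0, 0, -0.009],
  ],
  fingers=[0.04, 0.04, 0.04, 0.08, 0.08],
)

```text
clock: 39.12
position: [423.1, -382.3, 10.2]
ee_rot: [0.988, -0.153, 0.003, 0.001]
contact_force: [0.1, 0.9, -0.3]
gripper_width: 80.2
```

```bash
python3 -c "
from h import *
tilt()"
```

```text
pos [ 423.1 -382.3   10.2] psi -0.3079 toolz [ 0.0056 -0.0035 -1.    ] F [ 0.1  0.9 -0.3] w 80.2 t 39.12
fix turn a,b = [0.0035 0.0056]
```

servo_tool(
  turn=[
    [0, 0, 0],
    [0, 0, 0],
    [0, 0, 0],
    [0, 0, 0],
    [0, 0, 0],
  ],
  dp=[
    [0, 0, 0],
    [0, 0, 0],
    [0, 0, 0],
    [0, 0, 0.02],
    [0, 0, 0.05],
  ],
  fingers=[0.04, 0.04, 0.04, 0.04, 0.04],
)

```text
clock: 39.75
position: [419.2, -379.8, 76.0]
ee_rot: [0.988, -0.154, -0.003, -0.001]
contact_force: [1.1, -0.1, -3.8]
gripper_width: 59.2
```

servo_tool(
  turn=[
    [0, 0, 0],
    [0, 0, -0.1],
    [0, 0, -0.1],
    [0, 0, -0.1],
    [0, 0, -0.1],
  ],
  dp=[
    [0, 0, 0.058],
    [0.004, 0.01, 0.058],
    [0.01, 0.02, 0.055],
    [0.015, 0.03, 0.05],
    [0.018, 0.04, 0.04],
  ],
  fingers=[0.04, 0.04, 0.04, 0.04, 0.04],
)

```text
clock: 40.38
position: [462.0, -276.5, 340.7]
ee_rot: [0.934, -0.357, -0.006, -0.006]
contact_force: [1.4, 0.7, -3.8]
gripper_width: 58.8
```

servo_tool(
  turn=[
    [0, 0, -0.13],
    [0, 0, -0.13],
    [0, 0, -0.13],
    [0, 0, -0.13],
    [0, 0, -0.12],
  ],
  dp=[
    [0.02, 0.055, 0.01],
    [0.02, 0.057, 0],
    [0.02, 0.057, 0],
    [0.02, 0.057, 0],
    [0.02, 0.057, 0],
  ],
  fingers=[0.04, 0.04, 0.04, 0.04, 0.04],
)

```text
clock: 41.0
position: [561.7, 15.1, 350.9]
ee_rot: [0.766, -0.642, -0.004, -0.007]
contact_force: [1.1, 0.2, -3.8]
gripper_width: 59.2
```

```bash
python3 -c "
from h import *
stand()"
```

```text
pos [561.7  15.1 350.9] psi -1.3949 toolz [ 0.0037  0.0164 -0.9999] F [ 1.1  0.2 -3.8] w 59.2 t 41.0
fix turn a,b = [-0.0164  0.0037]
stand xy [-54.4  34.8] yaw err -0.0637
```

servo_tool(
  turn=[
    [-0.015, 0.004, -0.055],
    [0, 0, -0.008],
    [0, 0, 0],
    [0, 0, 0],
    [0, 0, 0],
  ],
  dp=[
    [0.015, 0.045, 0],
    [0.011, 0.035, 0],
    [0, 0, -0.015],
    [0, 0, -0.025],
    [0, 0, -0.01],
  ],
  fingers=[0.04, 0.04, 0.04, 0.04, 0.04],
)

```text
clock: 41.62
position: [585.0, 101.7, 291.9]
ee_rot: [0.747, -0.665, -0.005, 0.004]
contact_force: [0.0, -0.7, -3.2]
gripper_width: 59.2
```

```bash
python3 -c "
from h import *
stand()"
```

```text
pos [585.  101.7 291.9] psi -1.4555 toolz [-1.330e-02  1.000e-04 -9.999e-01] F [ 0.  -0.7 -3.2] w 59.2 t 41.62
fix turn a,b = [-0.0001 -0.0133]
stand xy [29.1  1.9] yaw err -0.0031
```

servo_tool(
  turn=[
    [0, -0.01, -0.003],
    [0, 0, 0],
    [0, 0, 0],
    [0, 0, 0],
    [0, 0, 0],
  ],
  dp=[
    [0.001, 0, -0.007],
    [0, 0, -0.007],
    [0, 0, -0.004],
    [0, 0, 0],
    [0, 0, 0],
  ],
  fingers=[0.04, 0.04, 0.04, 0.04, 0.04],
)

```text
clock: 42.25
position: [586.0, 99.7, 273.8]
ee_rot: [0.745, -0.667, -0.001, 0.001]
contact_force: [0.1, -0.1, -3.7]
gripper_width: 59.2
```

```bash
python3 -c "
from h import *
stand()"
```

```text
pos [586.   99.7 273.8] psi -1.4609 toolz [-1.5e-03 -1.0e-04 -1.0e+00] F [ 0.1 -0.1 -3.7] w 59.2 t 42.25
fix turn a,b = [ 0.0001 -0.0015]
stand xy [27.   1.1] yaw err 0.0023
```

servo_tool(
  turn=[
    [0, 0, 0],
    [0, 0, 0],
    [0, 0, 0],
    [0, 0, 0],
    [0, 0, 0],
  ],
  dp=[
    [0, 0.003, -0.002],
    [0, 0, -0.001],
    [0, 0, 0],
    [0, 0, 0],
    [0, 0, 0],
  ],
  fingers=[0.04, 0.04, 0.085, 0.085, 0.085],
)

```text
clock: 42.88
position: [587.9, 103.3, 274.1]
ee_rot: [0.745, -0.667, 0.002, -0.002]
contact_force: [-0.5, 0.4, -0.0]
gripper_width: 85.0
```

servo_tool(
  turn=[
    [0, 0, 0],
    [0, 0, 0],
    [0, 0, 0],
    [0, 0, 0],
    [0, 0, 0],
  ],
  dp=[
    [0, 0, 0],
    [0, 0, 0],
    [0, 0, 0],
    [0, 0, 0],
    [0, 0, 0],
  ],
  fingers=[0.085, 0.085, 0.085, 0.085, 0.085],
)

```text
clock: 43.5
position: [588.1, 103.2, 274.7]
ee_rot: [0.745, -0.667, 0.002, -0.003]
contact_force: [-1.0, -0.1, -1.2]
gripper_width: 85.3
```

servo_tool(
  turn=[
    [0, 0, 0],
    [0, 0, 0],
    [0, 0, 0],
    [0, 0, 0],
    [0, 0, 0],
  ],
  dp=[
    [0, 0, 0],
    [0, 0, 0],
    [0, 0, 0],
    [0, 0, 0.01],
    [0, 0, 0.03],
  ],
  fingers=[0.085, 0.085, 0.085, 0.085, 0.085],
)

```text
clock: 44.12
position: [587.0, 102.9, 313.6]
ee_rot: [0.745, -0.667, 0.001, -0.0]
contact_force: [0.3, 0.6, 1.3]
gripper_width: 85.0
```

servo_tool(
  turn=[
    [0, 0.006, 0],
    [0, 0, 0],
    [0, 0, 0],
    [0, 0, 0],
    [0, 0, 0],
  ],
  dp=[
    [0, -0.02, 0.03],
    [0, -0.04, 0.03],
    [0, -0.03, 0],
    [0, 0, 0],
    [0, 0, 0],
  ],
  fingers=[0.085, 0.085, 0.085, 0.085, 0.085],
)

```text
clock: 44.75
position: [588.1, 11.1, 382.5]
ee_rot: [0.746, -0.666, 0.002, -0.002]
contact_force: [-0.1, 0.8, -0.9]
gripper_width: 84.9
```

```bash
python3 - <<'E'
from h import *
stand()
c=cam('wrist'); save(c,'w12')
E
```

```text
pos [588.1  11.1 382.5] psi -1.4583 toolz [ 5.8e-03  5.0e-04 -1.0e+00] F [-0.1  0.8 -0.9] w 84.9 t 44.75
fix turn a,b = [-0.0005  0.0058]
stand xy [-61.3   9. ] yaw err -0.0002
```

View pics/w12.png

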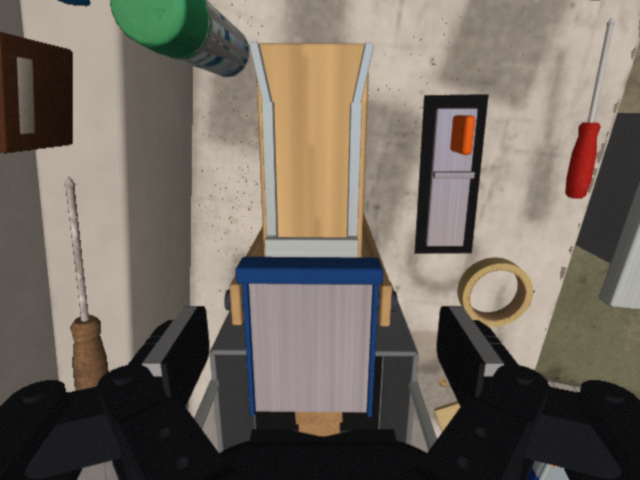

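The tray is level and empty, and the lane is clear. I'm going back to the plate: released at TCP (431.5,-58.8,24.5), I'll take it again at the same pose.

servo_tool(
  turn=[
    [0, 0.005, 0.004],
    [0, 0, 0],
    [0, 0, 0],
    [0, 0, 0],
    [0, 0, 0],
  ],
  dp=[
    [-0.05, -0.02, -0.01],
    [-0.05, -0.025, -0.03],
    [-0.05, -0.025, -0.045],
    [-0.007, 0, -0.055],
    [0, 0, -0.04],
  ],
  fingers=[0.06, 0.06, 0.06, 0.06, 0.06],
)

```text
clock: 45.42
position: [434.9, -53.2, 204.6]
ee_rot: [0.75, -0.662, 0.002, -0.003]
contact_force: [0.8, 0.4, 0.4]
gripper_width: 60.3
```

servo_tool(
  turn=[
    [0, 0, 0],
    [0, 0, 0],
    [0, 0, 0],
    [0, 0, 0],
    [0, 0, 0],
  ],
  dp=[
    [0, 0, -0.03],
    [0, 0, -0.03],
    [0, 0, -0.01],
    [0, 0, 0],
    [0, 0, 0],
  ],
  fingers=[0.06, 0.06, 0.06, 0.06, 0.06],
)

```text
clock: 46.05
position: [434.1, -50.9, 131.5]
ee_rot: [0.752, -0.66, 0.001, -0.001]
contact_force: [0.2, -0.2, -0.8]
gripper_width: 59.9
```

```bash
python3 - <<'E'
from h import *
stand()
c=cam('wrist'); save(c,'w13')
hsv=cv2.cvtColor(c[0],cv2.COLOR_RGB2HSV)
m=cv2.inRange(hsv,(3,180,190),(16,255,255)); n,l,st,ce=cv2.connectedComponentsWithStats(m)
i=1+np.argmax(st[1:,4]); print(st[i],ce[i],ray(c,*ce[i],62))
E
```

```text
pos [434.1 -50.9 131.5] psi -1.4408 toolz [ 3.6e-03  1.0e-04 -1.0e+00] F [ 0.2 -0.2 -0.8] w 59.9 t 46.05
fix turn a,b = [-0.0001  0.0036]
stand xy [-105.6  169. ] yaw err -0.0178
[324 205  15  68 935] [330.9828877  238.36256684] [430.63769666 -59.52880608  62.        ]
```

View pics/w13.png

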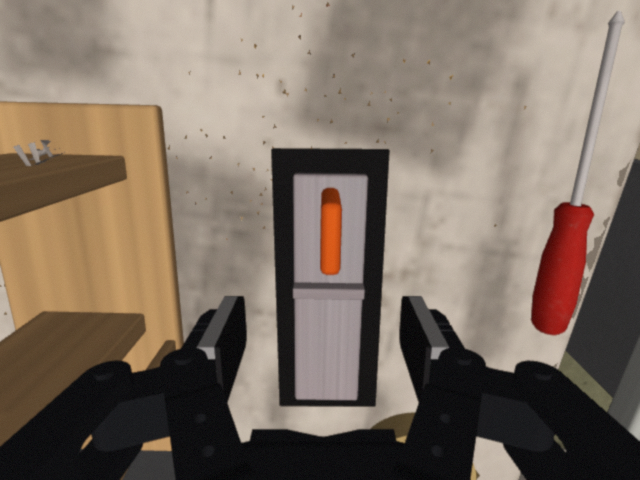

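servo_tool(
  turn=[
    [0, 0.003, -0.011],
    [0, 0, 0],
    [0, 0, 0],
    [0, 0, 0],
    [0, 0, 0],
  ],
  dp=[
    [-0.004, -0.008, -0.015],
    [0, 0, -0.03],
    [0, 0, -0.025],
    [0, 0, -0.005],
    [0, 0, 0],
  ],
  fingers=[0.06, 0.06, 0.06, 0.06, 0.06],
)

```text
clock: 46.72
position: [435.5, -58.1, 60.6]
ee_rot: [0.748, -0.663, 0.005, -0.006]
contact_force: [0.3, 0.1, -0.4]
gripper_width: 59.8
```

```bash
python3 -c "
from h import *
stand()"
```

```text
pos [435.5 -58.1  60.6] psi -1.4509 toolz [ 0.0157  0.0026 -0.9999] F [ 0.3  0.1 -0.4] w 59.8 t 46.73
fix turn a,b = [-0.0026  0.0157]
stand xy [-113.   168.4] yaw err -0.0076
```

servo_tool(
  turn=[
    [-0.002, 0.015, 0],
    [0, 0, 0],
    [0, 0.005, 0],
    [0, 0, 0],
    [0, 0, 0],
  ],
  dp=[
    [-0.004, 0, -0.015],
    [0, 0, -0.013],
    [-0.002, 0, -0.004],
    [0, 0, 0],
    [0, 0, 0],
  ],
  fingers=[0.06, 0.06, 0.06, 0.06, 0.06],
)

```text
clock: 47.35
position: [431.2, -57.5, 29.4]
ee_rot: [0.748, -0.663, -0.001, -0.001]
contact_force: [-0.1, -0.1, 0.5]
gripper_width: 59.9
```

```bash
python3 -c "
from h import *
stand()"
```

```text
pos [431.2 -57.5  29.4] psi -1.4504 toolz [-0.      0.0017 -1.    ] F [-0.1 -0.1  0.5] w 59.9 t 47.35
fix turn a,b = [-0.0017 -0.    ]
stand xy [-111.9  172.6] yaw err -0.0082
```

servo_tool(
  turn=[
    [-0.002, 0, 0],
    [0, 0, 0],
    [0, 0, 0],
    [0, 0, 0],
    [0, 0, 0],
  ],
  dp=[
    [0, -0.001, -0.005],
    [0, 0, 0],
    [0, 0, 0],
    [0, 0, 0],
    [0, 0, 0],
  ],
  fingers=[0.06, 0.06, 0, 0, 0],
)

```text
clock: 47.98
position: [431.9, -58.5, 24.9]
ee_rot: [0.748, -0.663, 0.001, -0.001]
contact_force: [-0.1, -1.5, -2.0]
gripper_width: 11.1
```

servo_tool(
  turn=[
    [0, 0, 0],
    [0, 0, 0],
    [0, 0, 0],
    [0, 0, 0],
    [0, 0, 0],
  ],
  dp=[
    [0, 0, 0],
    [0, 0, 0],
    [0, 0, 0],
    [0, 0, 0],
    [0, 0, 0],
  ],
  fingers=[0, 0, 0, 0, 0],
)

```text
clock: 48.6
position: [431.9, -58.5, 24.8]
ee_rot: [0.748, -0.663, 0.001, -0.001]
contact_force: [0.2, -0.0, 0.3]
gripper_width: 11.2
```

```bash
python3 -c "
from h import *
stand()"
```

```text
pos [431.9 -58.5  24.8] psi -1.4502 toolz [ 1.9e-03 -1.0e-04 -1.0e+00] F [ 0.2 -0.   0.3] w 11.2 t 48.6
fix turn a,b = [0.0001 0.0019]
stand xy [-112.9  172.1] yaw err -0.0084
```

servo_tool(
  turn=[
    [0, 0, 0],
    [0, 0, 0],
    [0, 0, 0],
    [0, 0, 0],
    [0, 0, 0],
  ],
  dp=[
    [0, 0, 0.03],
    [0, -0.01, 0.055],
    [0, -0.025, 0.055],
    [0, -0.025, 0.055],
    [0, -0.015, 0.05],
  ],
  fingers=[0, 0, 0, 0, 0],
)

```text
clock: 49.22
position: [425.2, -135.2, 271.4]
ee_rot: [0.749, -0.663, -0.005, 0.005]
contact_force: [1.4, 0.5, -3.0]
gripper_width: 11.0
```

servo_tool(
  turn=[
    [0, 0, 0],
    [0, 0, 0],
    [0, 0, 0],
    [0, 0, 0],
    [0, 0, 0],
  ],
  dp=[
    [0.025, 0, 0.015],
    [0.045, 0, 0.01],
    [0.05, 0, 0],
    [0.045, 0, 0],
    [0.01, 0, 0],
  ],
  fingers=[0, 0, 0, 0, 0],
)

```text
clock: 49.85
position: [603.2, -136.2, 299.2]
ee_rot: [0.748, -0.664, -0.004, 0.003]
contact_force: [-0.8, 0.2, -2.2]
gripper_width: 11.6
```

```bash
python3 -c "
from h import *
stand()"
```

```text
pos [ 603.2 -136.2  299.2] psi -1.4521 toolz [-0.009  0.001 -1.   ] F [-0.8  0.2 -2.2] w 11.6 t 49.85
fix turn a,b = [-0.001 -0.009]
stand xy [-209.3   10.5] yaw err -0.0065
```

servo_tool(
  turn=[
    [-0.001, -0.007, 0],
    [0, 0, 0],
    [0, 0, 0],
    [0, 0, 0],
    [0, 0, 0],
  ],
  dp=[
    [0.007, -0.001, 0],
    [0, 0, -0.01],
    [0, 0, -0.012],
    [0, 0, -0.005],
    [0, 0, 0],
  ],
  fingers=[0, 0, 0, 0, 0],
)

```text
clock: 50.48
position: [606.8, -137.0, 268.9]
ee_rot: [0.748, -0.664, -0.003, 0.002]
contact_force: [0.6, 0.3, -2.1]
gripper_width: 11.6
```

```bash
python3 -c "
from h import *
stand()"
```

```text
pos [ 606.8 -137.   268.9] psi -1.4526 toolz [-0.0067  0.0012 -1.    ] F [ 0.6  0.3 -2.1] w 11.6 t 50.48
fix turn a,b = [-0.0012 -0.0067]
stand xy [-210.6    7. ] yaw err -0.006
```

servo_tool(
  turn=[
    [-0.001, -0.007, 0],
    [0, 0, 0],
    [0, 0, 0],
    [0, 0, 0],
    [0, 0, 0],
  ],
  dp=[
    [0.006, 0, -0.004],
    [0, 0, -0.003],
    [0, 0, 0],
    [0, 0, 0],
    [0, 0, 0],
  ],
  fingers=[0, 0, 0, 0, 0],
)

```text
clock: 51.1
position: [613.6, -137.1, 262.7]
ee_rot: [0.748, -0.664, 0.001, -0.001]
contact_force: [0.6, -0.3, -1.6]
gripper_width: 11.4
```

```bash
python3 - <<'E'
from h import *
stand()
c=cam('wrist'); save(c,'w14')
E
```

```text
pos [ 613.6 -137.1  262.7] psi -1.4525 toolz [ 3.1e-03 -2.0e-04 -1.0e+00] F [ 0.6 -0.3 -1.6] w 11.4 t 51.1
fix turn a,b = [0.0002 0.0031]
stand xy [-211.4    0.3] yaw err -0.0061
```

View pics/w14.png

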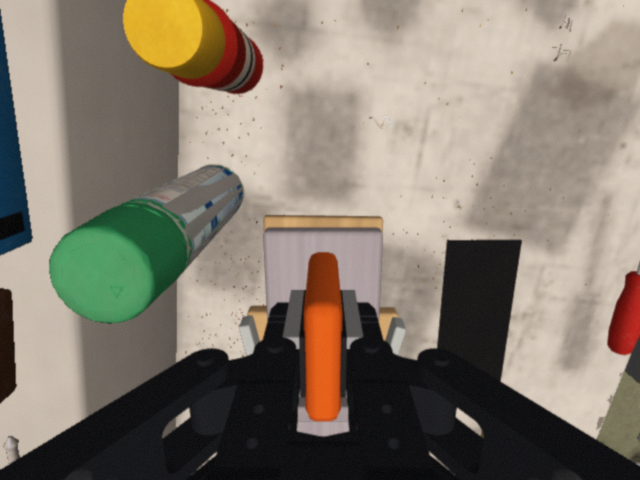

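servo_tool(
  turn=[
    [0, 0.003, 0],
    [0, 0, 0],
    [0, 0, 0],
    [0, 0, 0],
    [0, 0, 0],
  ],
  dp=[
    [-0.0005, 0, -0.004],
    [0, 0, -0.004],
    [0, 0, -0.002],
    [0, 0, 0],
    [0, 0, 0],
  ],
  fingers=[0, 0, 0, 0, 0],
)

```text
clock: 51.78
position: [613.0, -137.1, 251.8]
ee_rot: [0.748, -0.664, -0.0, 0.0]
contact_force: [-0.5, 0.4, -2.0]
gripper_width: 11.4
```

```bash
python3 -c "
from h import *
stand()"
```

```text
pos [ 613.  -137.1  251.8] psi -1.4525 toolz [-3.e-04 -2.e-04 -1.e+00] F [-0.5  0.4 -2. ] w 11.4 t 51.77
fix turn a,b = [ 0.0002 -0.0003]
stand xy [-211.4    0.9] yaw err -0.0061
```

Aligned and level. Lowering into the lane, about 13 mm.

servo_tool(
  turn=[
    [0, 0, 0],
    [0, 0, 0],
    [0, 0, 0],
    [0, 0, 0],
    [0, 0, 0],
  ],
  dp=[
    [0, 0, -0.005],
    [0, 0, -0.005],
    [0, 0, -0.002],
    [0, 0, 0],
    [0, 0, 0],
  ],
  fingers=[0, 0, 0, 0, 0],
)

```text
clock: 52.4
position: [612.9, -137.1, 238.9]
ee_rot: [0.748, -0.664, -0.0, 0.0]
contact_force: [0.1, 0.4, -2.0]
gripper_width: 11.5
```

```bash
python3 -c "
from h import *
stand()"
```

```text
pos [ 612.9 -137.1  238.9] psi -1.4525 toolz [-5.e-04 -2.e-04 -1.e+00] F [ 0.1  0.4 -2. ] w 11.5 t 52.4
fix turn a,b = [ 0.0002 -0.0005]
stand xy [-211.3    1. ] yaw err -0.0061
```

servo_tool(
  turn=[
    [0, 0, 0],
    [0, 0, 0],
    [0, 0, 0],
    [0, 0, 0],
    [0, 0, 0],
  ],
  dp=[
    [-0.0015, 0.015, -0.001],
    [-0.002, 0.02, 0],
    [-0.002, 0.02, 0],
    [-0.0015, 0.015, 0],
    [0, 0, 0],
  ],
  fingers=[0, 0, 0, 0, 0],
)

```text
clock: 53.02
position: [605.3, -60.7, 238.4]
ee_rot: [0.748, -0.663, 0.0, -0.0]
contact_force: [0.3, -0.2, -1.9]
gripper_width: 10.9
```

```bash
python3 -c "
from h import *
stand()"
```

```text
pos [605.3 -60.7 238.4] psi -1.4504 toolz [ 6.e-04  3.e-04 -1.e+00] F [ 0.3 -0.2 -1.9] w 10.9 t 53.02
fix turn a,b = [-0.0003  0.0006]
stand xy [-134.6   -0. ] yaw err -0.0082
```

servo_tool(
  turn=[
    [0, 0, -0.004],
    [0, 0, 0],
    [0, 0, 0],
    [0, 0, 0],
    [0, 0, 0],
  ],
  dp=[
    [-0.001, 0.01, -0.001],
    [-0.001, 0.01, 0],
    [-0.001, 0.006, 0],
    [0, 0.002, 0],
    [0, 0, 0],
  ],
  fingers=[0, 0, 0, 0, 0],
)

```text
clock: 53.65
position: [602.1, -31.4, 237.3]
ee_rot: [0.747, -0.665, 0.0, -0.0]
contact_force: [-0.0, -1.3, -1.3]
gripper_width: 11.0
```

```bash
python3 -c "
from h import *
stand()"
```

```text
pos [602.1 -31.4 237.3] psi -1.4555 toolz [ 5.e-04  0.e+00 -1.e+00] F [-0.  -1.3 -1.3] w 11.0 t 53.65
fix turn a,b = [-0.      0.0005]
stand xy [-105.    -0.2] yaw err -0.0031
```

servo_tool(
  turn=[
    [0, 0, 0],
    [0, 0, 0],
    [0, 0, 0],
    [0, 0, 0],
    [0, 0, 0],
  ],
  dp=[
    [0, 0.002, -0.0005],
    [0, 0.002, 0],
    [0, 0.0015, 0],
    [0, 0.001, 0],
    [0, 0.001, 0],
  ],
  fingers=[0, 0, 0, 0, 0],
)

```text
clock: 54.28
position: [602.1, -26.6, 237.4]
ee_rot: [0.746, -0.666, 0.001, 0.002]
contact_force: [-0.3, -4.9, -2.2]
gripper_width: 11.1
```

servo_tool(
  turn=[
    [0, 0, 0],
    [0, 0, 0],
    [0, 0, 0],
    [0, 0, 0],
    [0, 0, 0],
  ],
  dp=[
    [0, 0.0015, 0],
    [0, 0.0015, 0],
    [0, 0.0015, 0],
    [0, 0.0015, 0],
    [0, 0.0015, 0],
  ],
  fingers=[0, 0, 0, 0, 0],
)

```text
clock: 54.9
position: [601.8, -26.5, 238.4]
ee_rot: [0.744, -0.668, 0.004, 0.006]
contact_force: [0.4, -6.4, -1.2]
gripper_width: 11.5
```

```bash
python3 -c "
from h import *
stand()"
```

```text
pos [601.8 -26.5 238.4] psi -1.4621 toolz [-0.0016 -0.015  -0.9999] F [ 0.4 -6.4 -1.2] w 11.5 t 54.9
fix turn a,b = [ 0.015  -0.0016]
stand xy [-100.2   -0.4] yaw err 0.0035
```

servo_tool(
  turn=[
    [0.015, -0.0016, 0],
    [0, 0, 0],
    [0, 0, 0],
    [0, 0, 0],
    [0, 0, 0],
  ],
  dp=[
    [0, 0, -0.001],
    [0, 0, -0.0005],
    [0, 0.0015, 0],
    [0, 0.0015, 0],
    [0, 0.001, 0],
  ],
  fingers=[0, 0, 0, 0, 0],
)

```text
clock: 55.52
position: [601.8, -26.6, 237.4]
ee_rot: [0.744, -0.668, 0.002, 0.002]
contact_force: [0.5, -5.7, -1.4]
gripper_width: 10.8
```

```bash
python3 -c "
from h import *
stand()"
```

```text
pos [601.8 -26.6 237.4] psi -1.4638 toolz [-4.0e-04 -5.9e-03 -1.0e+00] F [ 0.5 -5.7 -1.4] w 10.8 t 55.52
fix turn a,b = [ 0.0059 -0.0004]
stand xy [-100.3   -0.3] yaw err 0.0052
```

servo_tool(
  turn=[
    [0, 0, 0],
    [0, 0, 0],
    [0, 0, 0],
    [0, 0, 0],
    [0, 0, 0],
  ],
  dp=[
    [0, 0, 0],
    [0, 0, 0],
    [0, 0, 0],
    [0, 0, 0.015],
    [0, 0, 0.04],
  ],
  fingers=[0.06, 0.06, 0.06, 0.06, 0.06],
)

```text
clock: 56.15
position: [601.2, -24.2, 292.3]
ee_rot: [0.745, -0.668, -0.0, 0.003]
contact_force: [0.5, -0.5, 0.4]
gripper_width: 60.1
```

```bash
python3 - <<'E'
from h import *
stand()
c=cam('wrist'); cv2.imwrite('pics/w15.png',cv2.resize(c[0][150:450,150:500,::-1],None,fx=2,fy=2))
E
```

```text
pos [601.2 -24.2 292.3] psi -1.4619 toolz [-0.0042 -0.0039 -1.    ] F [ 0.5 -0.5  0.4] w 60.1 t 56.15
fix turn a,b = [ 0.0039 -0.0042]
stand xy [-97.8  -0. ] yaw err 0.0033
```

View pics/w15.png

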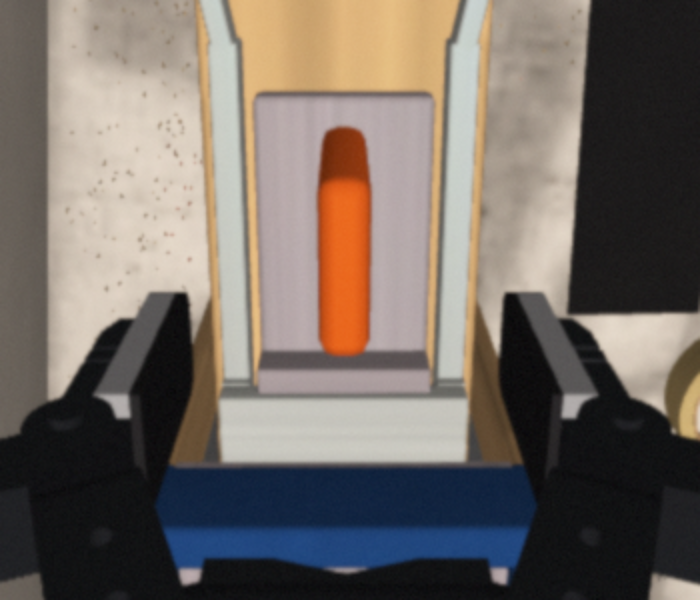

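The rib sits flush against the bridge (crop y≈390) and the plate is home. I'll retreat, then take a final look.

servo_tool(
  turn=[
    [0, 0, 0],
    [0, 0, 0],
    [0, 0, 0],
    [0, 0, 0],
    [0, 0, 0],
  ],
  dp=[
    [0, 0, 0.04],
    [0, -0.01, 0.05],
    [-0.05, -0.02, 0.01],
    [-0.055, -0.02, 0],
    [-0.05, -0.02, 0],
  ],
  fingers=[0.06, 0.06, 0.06, 0.06, 0.06],
)

```text
clock: 56.82
position: [449.3, -94.6, 409.5]
ee_rot: [0.746, -0.666, 0.009, -0.005]
contact_force: [0.0, -1.3, 0.0]
gripper_width: 60.3
```

servo_tool(
  turn=[
    [0, 0, 0],
    [0, 0, 0],
    [0, 0, 0],
    [0, 0, 0],
    [0, 0, 0],
  ],
  dp=[
    [-0.04, -0.02, 0],
    [0, 0, 0],
    [0, 0, 0],
    [0, 0, 0],
    [0, 0, 0],
  ],
  fingers=[0.06, 0.06, 0.06, 0.06, 0.06],
)

```text
clock: 57.45
position: [407.2, -115.3, 414.8]
ee_rot: [0.746, -0.666, 0.013, -0.009]
contact_force: [1.1, 0.9, 0.1]
gripper_width: 60.0
```

```bash
python3 - <<'E'
from h import *
tilt()
c=cam('scene')
for q in ['carton_red_1','carton_green_1','can_a','cup','tray','lock_plate']:
    print(q,[(round(r['score'],2),np.round(r['box']).tolist()) for r in search_frame(q,'scene')[:3]])
t=cam('top')
a=cv2.resize(c[0][90:350,150:460],(400,335)); b=cv2.resize(t[0][130:390,100:410],(400,335))
cv2.imwrite('pics/f.png',np.hstack([a,b])[:,:,::-1])
E
```

```text
pos [ 407.2 -115.3  414.8] psi -1.4578 toolz [ 0.0325 -0.0038 -0.9995] F [1.1 0.9 0.1] w 60.0 t 57.45
fix turn a,b = [0.0038 0.0325]
carton_red_1 [(0.79, [245.0, 200.0, 15.0, 16.0]), (0.74, [173.0, 120.0, 183.0, 188.0])]
carton_green_1 [(0.67, [232.0, 193.0, 23.0, 28.0]), (0.66, [425.0, 304.0, 25.0, 34.0])]
can_a [(0.87, [362.0, 219.0, 30.0, 65.0])]
cup [(0.66, [424.0, 302.0, 26.0, 34.0]), (0.28, [235.0, 279.0, 70.0, 57.0])]
tray [(0.38, [233.0, 192.0, 19.0, 28.0]), (0.33, [425.0, 302.0, 25.0, 34.0])]
lock_plate [(0.63, [305.0, 208.0, 31.0, 30.0])]
```

View pics/f.png

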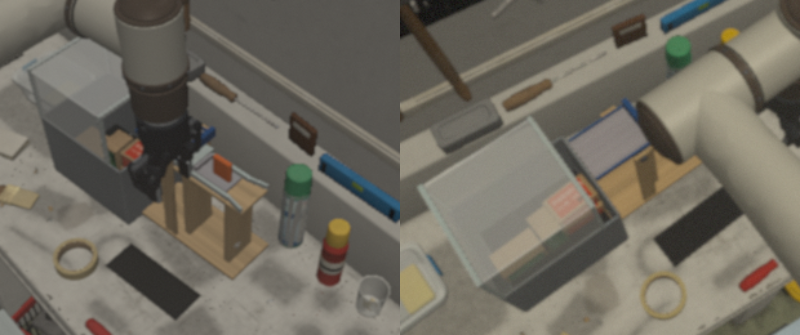

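servo_tool(
  turn=[
    [0, 0, 0],
    [0, 0, 0],
    [0, 0, 0],
    [0, 0, 0],
    [0, 0, 0],
  ],
  dp=[
    [0, -0.05, 0],
    [0, -0.05, 0],
    [0, -0.05, 0],
    [0, -0.05, 0],
    [0, -0.02, 0],
  ],
  fingers=[0.06, 0.06, 0.06, 0.06, 0.06],
)

```text
clock: 58.48
position: [406.5, -340.6, 415.1]
ee_rot: [0.748, -0.664, 0.014, -0.01]
contact_force: [-0.0, 1.0, 0.4]
gripper_width: 60.2
```

```bash
python3 - <<'E'
from h import *
C={n:cam(n) for n in('scene','top')}
S=lambda p:np.round([(p[:2]-O)@EX,(p[:2]-O)@EY,p[2]])
def tri(a,ua,b,ub):
    A=[];B=[]
    for c,u in((a,ua),(b,ub)):
        o=c[4][:3,3]; d=c[4][:3,:3]@np.array([(u[0]-c[2])/c[1],(u[1]-c[3])/c[1],1]); d/=np.linalg.norm(d)
        M=np.eye(3)-np.outer(d,d); A.append(M);B.append(M@o)
    return np.linalg.solve(sum(A),sum(B))
for name,lo,hi in [('red',(0,90,70),(10,255,255)),('green',(50,60,30),(85,255,255))]:
    bl={}
    for n,c in C.items():
        # bin+tray zone mask
        pts=np.array([proj(c,np.append(O+x*EX+y*EY,z)) for x in(60,360) for y in(-100,100) for z in(0,315)])
        k=np.zeros((480,640),np.uint8); cv2.fillConvexPoly(k,cv2.convexHull(pts.astype(np.int32)),1)
        m=cv2.inRange(cv2.cvtColor(c[0],cv2.COLOR_RGB2HSV),lo,hi)*k
        _,l,s,ce=cv2.connectedComponentsWithStats(m)
        bl[n]=[(ce[i],s[i][4],s[i][:4].tolist()) for i in range(1,len(s)) if s[i][4]>25]
        print(name,n,[(np.round(a).tolist(),int(b),x) for a,b,x in bl[n]])
    for a in bl['scene']:
        for b in bl['top']: 
            p=tri(C['scene'],a[0],C['top'],b[0]); print(' tri',S(p),'err',np.round(np.linalg.norm(proj(C['top'],p)-b[0]),1))
for q,n in [('tray','scene'),('tray','top'),('carton_red_1','scene'),('carton_red_1','top'),('carton_green_1','top'),('carton_green_1','scene')]:
    for r in search_frame(q,n)[:3]: print(q,n,round(r['score'],2),np.round(r['box']).tolist())
print([np.round(proj(C['top'],np.append(O+x*EX+y*EY,182))).tolist() for x,y in((90,-100),(90,100))])
E
```

```text
red scene [([256.0, 206.0], 157, [247, 200, 19, 14]), ([247.0, 215.0], 30, [245, 212, 6, 7])]
red top [([243.0, 275.0], 41, [237, 268, 12, 15])]
 tri [118.  21. 174.] err 2.6
 tri [121.  35. 163.] err 9.5
green scene []
green top []
tray scene 0.86 [256.0, 175.0, 60.0, 44.0]
tray top 0.77 [228.0, 210.0, 69.0, 60.0]
carton_red_1 scene 0.78 [245.0, 202.0, 16.0, 16.0]
carton_red_1 scene 0.46 [183.0, 106.0, 160.0, 203.0]
carton_red_1 top 0.55 [236.0, 261.0, 18.0, 27.0]
carton_red_1 top 0.49 [250.0, 289.0, 10.0, 5.0]
carton_green_1 top 0.32 [306.0, 158.0, 20.0, 45.0]
carton_green_1 scene 0.57 [232.0, 193.0, 22.0, 26.0]
carton_green_1 scene 0.42 [426.0, 303.0, 25.0, 35.0]
[[226.0, 235.0], [270.0, 294.0]]
```

```bash
python3 - <<'E'
from h import *
for n in('scene','top'):
    c=cam(n); old=cv2.imread(f'pics/{n}0.png')[:,:,::-1].astype(int); d=np.abs(c[0].astype(int)-old).max(2)
    print(n,'diff on plane z=182; rows x=50..160 step 10, cols y=-100..100 step 10')
    for x in range(50,170,10):
        print(x,[int(d[int(round(q[1])),int(round(q[0]))]) for y in range(-100,101,10) for q in [proj(c,np.append(O+x*EX+y*EY,182))]])
E
```

```text
scene diff on plane z=182; rows x=50..160 step 10, cols y=-100..100 step 10
50 [1, 1, 1, 2, 2, 2, 1, 1, 1, 1, 3, 3, 3, 1, 1, 1, 3, 0, 2, 1, 1]
60 [3, 2, 1, 1, 1, 3, 1, 1, 2, 4, 3, 3, 3, 1, 4, 2, 1, 2, 2, 2, 2]
70 [1, 3, 1, 3, 2, 1, 1, 1, 1, 1, 0, 1, 1, 2, 1, 2, 1, 2, 2, 3, 2]
80 [1, 2, 1, 1, 1, 3, 3, 1, 1, 1, 1, 1, 4, 3, 2, 3, 2, 2, 2, 2, 2]
90 [2, 0, 1, 3, 3, 4, 2, 1, 1, 1, 1, 6, 7, 7, 1, 6, 5, 2, 2, 1, 2]
100 [1, 0, 1, 2, 4, 1, 1, 1, 2, 2, 5, 74, 98, 83, 89, 88, 56, 40, 31, 44, 3]
110 [1, 1, 2, 2, 1, 2, 2, 1, 3, 2, 2, 89, 113, 100, 106, 101, 65, 46, 33, 38, 4]
120 [1, 1, 1, 2, 1, 1, 1, 1, 1, 2, 1, 66, 111, 105, 105, 101, 83, 37, 41, 15, 3]
130 [2, 2, 1, 1, 2, 1, 3, 1, 2, 1, 1, 80, 85, 78, 62, 80, 72, 41, 32, 13, 2]
140 [2, 2, 3, 1, 1, 1, 2, 1, 2, 4, 1, 28, 44, 40, 29, 21, 50, 37, 5, 2, 2]
150 [2, 2, 1, 2, 3, 1, 2, 2, 3, 4, 1, 15, 80, 54, 60, 76, 88, 62, 3, 4, 6]
160 [2, 1, 0, 2, 2, 1, 2, 2, 2, 1, 2, 4, 33, 84, 82, 85, 87, 48, 1, 24, 7]
top diff on plane z=182; rows x=50..160 step 10, cols y=-100..100 step 10
50 [2, 2, 5, 1, 4, 1, 2, 2, 1, 2, 2, 2, 4, 2, 2, 4, 5, 4, 5, 2, 3]
60 [4, 1, 1, 2, 2, 5, 3, 3, 1, 1, 5, 3, 3, 3, 2, 6, 4, 2, 3, 4, 1]
70 [3, 1, 1, 2, 1, 3, 4, 1, 3, 3, 2, 4, 4, 2, 2, 3, 4, 5, 2, 5, 5]
80 [1, 1, 1, 3, 2, 4, 9, 4, 2, 2, 2, 2, 3, 3, 1, 1, 5, 3, 1, 2, 3]
90 [3, 2, 2, 5, 4, 1, 1, 6, 3, 1, 1, 2, 2, 3, 5, 3, 1, 3, 4, 4, 2]
100 [2, 2, 4, 2, 4, 3, 4, 7, 2, 3, 4, 4, 3, 8, 8, 1, 1, 4, 2, 3, 1]
110 [3, 1, 1, 3, 2, 2, 2, 3, 5, 63, 77, 66, 58, 62, 56, 14, 57, 5, 6, 2, 5]
120 [1, 3, 5, 2, 1, 7, 2, 3, 3, 34, 45, 38, 39, 21, 43, 23, 43, 45, 18, 5, 5]
130 [4, 4, 1, 3, 4, 6, 2, 4, 2, 8, 10, 15, 10, 9, 14, 3, 3, 5, 3, 3, 4]
140 [1, 2, 2, 3, 4, 3, 3, 1, 3, 18, 46, 50, 48, 18, 37, 21, 17, 18, 9, 3, 7]
150 [2, 3, 2, 3, 4, 4, 1, 1, 2, 29, 45, 45, 49, 45, 36, 20, 17, 16, 15, 2, 5]
160 [3, 1, 3, 4, 3, 2, 1, 2, 2, 14, 41, 45, 46, 48, 42, 20, 21, 19, 6, 2, 1]
```

```bash
python3 -c "
from h import *
print(job_done()); tilt()"
```

```text
the job is handed in; nothing more can be done
None
the job is handed in; nothing more can be done
```

The job is done and handed in at about 58.5 s of the 200 s allowed. I drew the lock plate and laid it on the mat grip up. All four cartons then went onto the tray one at a time, and each tipped it and slid into the bin by its own weight. After that I slid the plate back into its slot until it hit the stop.

**Last checks:**
- **Plate:** it stopped about 2 mm beyond where it lay at the start, with 5–6 N against it. The close-up shows the rib against the bridge.
- **Tray and front wall:** compared with the first pictures, nothing changed in the strip x 50 to 90 mm of the stand (front wall and tray tip). No carton overhangs the wall there. The last close view showed the tray level and empty.
- **Cartons:** none showed left on the bench. A red one lies on top of the pile inside the bin, about 174 mm high and just inside the front wall. I did not count all four one by one through the hood, but I saw the tray empty after each release.

**What was off:**
- One green carton was about 35 mm from its first measured place when I came for it. I took it from its new place.
- My first hold on the last red carton was too high, so I set it down and gripped it again.
- The networks gave a few wrong hits. One called the whole stand a carton, and another called the cup a green carton. I set these aside after checking them against the pictures and positions.

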